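# Set out blocks and rollers for inking a two-block linocut

## Task

Get the bench ready for inking a two-block linocut. Lay each lino block, carved face up, flat inside the corners of the inking bed made to its size, and put each ink roller up on the rest made for its width, with the handle in the V and the frame's two side arms on the two posts, so that the roller hangs clear of the bench. Leave the baren and the ink tin where they stand.

Things in the scene. Friction and masses are not known exactly. Their poses are not given: they have to be found in the camera images.
- wide_brayer_grip (a point): ink roller (brayer) with a pale wooden handle and a wide roller (100 mm long, 35 mm thick; wire frame 121 mm wide over its side arms), 189 mm long, 0.28 kg; x from handle to roller, z up. Origin: on the handle's axis, where to grip it (23 mm across, near the balance point), 16 mm above the bench; the handle ends 82 mm behind it, the side arms begin 60 mm and the roller axle lies 89 mm ahead of it.
- narrow_brayer_grip (a point): ink roller (brayer) with a red handle and a narrow roller (65 mm long, 33 mm thick; wire frame 86 mm wide over its side arms), 188 mm long, 0.28 kg; x from handle to roller, z up. Origin: on the handle's axis, where to grip it (23 mm across, near the balance point), 16 mm above the bench; the handle ends 82 mm behind it, the side arms begin 60 mm and the roller axle lies 89 mm ahead of it.
- large_block_center (a point): mounted lino block, wood with a carved face on top, 95 x 65 mm, 20 mm thick, lying face up. Origin: its centre, half-way up; x along the 95 mm side, z up out of the carved face. Grip it across the 65 mm side.
- small_block_center (a point): mounted lino block, wood with a carved face on top, 60 x 75 mm, 20 mm thick, lying face up. Origin: its centre, half-way up; x along the 60 mm side, z up out of the carved face. Grip it across the 60 mm side.
- wide_rest_seat (a point): the wider fixed T-shaped wooden roller rest, base 9 mm thick. V cradle for the handle 58 mm behind the origin, 22 to 43 mm high; 58 mm ahead of it two posts, flat saddles 42 mm high, 33 mm broad, 121 mm apart (centres), with 12 mm brass pins outside. Origin: where the wide brayer's origin comes when seated, 42 mm above the bench; x from V to posts, as the brayer must point.
- narrow_rest_seat (a point): the narrower fixed T-shaped wooden roller rest, base 9 mm thick. V cradle for the handle 58 mm behind the origin, 22 to 43 mm high; 58 mm ahead of it two posts, flat saddles 41 mm high, 33 mm broad, 87 mm apart (centres), with 12 mm brass pins outside. Origin: where the narrow brayer's origin comes when seated, 42 mm above the bench; x from V to posts, as the brayer must point.
- large_bed_seat (a point): the larger inking bed, fixed: plywood board 135 x 105 mm, 8 mm thick, with four wooden corner angles 8 mm high (legs 19 mm) round a 105 x 75 mm pocket for the 95 x 65 block, 5 mm free all round, sides open between the corners. Origin: where the block's centre is when it lies flat in the pocket, 18 mm above the bench; x along the 105 mm side.
- small_bed_seat (a point): the smaller, squarer inking bed, fixed: plywood board 100 x 115 mm, 8 mm thick, with four wooden corner angles 8 mm high (legs 19 mm) round a 70 x 85 mm pocket for the 60 x 75 block, 5 mm free all round, sides open between the corners. Origin: where the block's centre is when it lies flat in the pocket, 18 mm above the bench; x along the 70 mm side.
- baren: wooden rubbing disc (baren), 108 mm across, 48 mm high with its knob, standing loose at the edge of the work; to be left alone. Origin: centre of its underside.
- ink_tin: closed round ink tin, 68 mm across, 50 mm high, standing loose at the edge of the work; to be left alone. Origin: centre of its underside.
There are look-alikes about, which are no part of the job. Leave any blue look-alike of the part that bears small_block_center alone.

How it is judged:
By the outcome, as a careful person would: the job done as asked, in the order asked, and still so for the second after the job is handed in, with the robot touching nothing.
It also fails if it takes over 106 s, if anything falls off the work surface, if the arm or the gripper's body presses on something with over 40 N, if the wrist force passes 120 N, or if a joint passes its speed limit or range.

## Robot

A 6-joint arm with a two-finger parallel gripper is mounted at the origin on a cart in front of the work surface, level with it; the furniture and walls round the work are solid. World frame = base frame: x ahead of the robot, y to its left, z up, the work surface at z = 0. Lengths are in m, angles in rad, forces in N, time in s.
With the tool pointing down it reaches from about 0.225 to 0.875 m from the base axis. Payload 3.4 kg.
Tool frame: the origin (TCP) lies at the very end of the fingers, on their centre line; the grasp point (between the pads) lies 19 mm behind it; z points along the fingers, y is the line along which they close (so a half turn about z gives the same grasp; the last joint's range is limited). The gripper opens to 85 mm and grips with 20 to 120 N. Pads are 22 mm wide; open, the fingers measure 114 mm over their backs; the gripper's body (76 mm by 85 mm) begins 54 mm behind the grasp point. The pads swing forward as they close: fully open they stand 13 mm farther back than shut.
Start: joints at [-1.329, 0.276, 1.505, -0, 1.361, -0.121], TCP at [0.204, -0.538, 0.231] pointing down, gripper open.
Joint ranges: [-2.89, 2.89], [-0.75, 2.08], [0.22, 2.7], [-1.18, 4.32], [0.11, 2.71], [-2.7, 2.7]. Speed limits (rad/s): [2.57, 2.57, 3.14, 3.14, 3.14, 3.14].

## Interface

Orientations are given as a 3x3 rotation matrix whose columns are the frame's x, y, z axes.
In Python, from plant import ctrl gives the robot as it stands.
- The arm moves only by the shell command python3 -m inch 'ROWS' [OPENING]. ROWS is JSON, a list of rows, each a list of 4 numbers: the shift along the tool's x, y, z in m, then the turn about the tool's z in rad. In form: [[dx, dy, dz, roll], ...]. A call has 1 to 20 rows; each row shifts and turns the commanded pose from where the row before left it, along the tool's axes as they then stand; what a row does not reach is not made up. A row lasts 1/10 s, in which the tool goes at most 50 mm and 8.59 degrees, less where a joint would pass 70% of its speed; a pose out of reach is approached as far as the arm can. A call with a gripper value outside its range is refused whole. OPENING is the finger opening in m, from 0 to 0.0854, set as the call begins (- or left out, the last holds). The fingers move at their own pace and stop on an object; the grip force is fixed at half the most. Time passes only in rows, so rows that do not move let the fingers close. It gives the time, the measured TCP pose, the force, the opening and the grip force at its end, in the units of the state.
- ctrl.observe(): the state, without advancing time (a new reading comes with each control period).
- ctrl.snapshot(name): name is "side" or "top" or "wrist"; returns the picture (384x512x3 uint8, red, green, blue); there is no depth.
- ctrl.camera_model(name): a dict with "vertical_fov" (degrees; the focal length in pixels is half the picture's height over the tangent of half this angle, whatever the lens; pixels are square), "cx", "cy" (the principal point, pixels), "k1" (the pictures are not rectified: a ray, as slopes to the right and down, at radius r is drawn at 1 + k1 r^2 times it, then the intrinsics apply), "origin" and "orientation" of the camera in the world. Camera axes: x right, y down, z forward; pixel columns grow to the right and rows downward; lengths in m; the calibration is good to about 2 mm. A picture is of the moment at which its call begins: read the wrist's pose just before it. camera_model takes no time and is no camera call; for the wrist camera it gives the pose at the moment of the call.
- ctrl.hand_in(): hands the job in; it is judged then, once.
The state is a dict: "time": time; "joints": joint angles; "dq": joint speeds; "tau": joint torques, N m; "ee_pos": TCP position; "tcp_rot": TCP orientation; "force": force on the tool from outside, world axes, zero at the start; "moment": the same for the moment, N m; "width": finger opening in m; "gripper_force": force on a finger pad.
Only numpy, scipy, OpenCV 4.12 (cv2) and the standard library are available. Lean on these libraries where they do the work, as an engineer would, in place of code of your own. Each camera call takes 0.05 s, during which the arm holds its last target. There are 200 camera calls.

## Working session

There is one attempt and no reset: what is moved stays moved. The work goes in short steps, Python scripts to look and compute and a shell command to move; the robot and the scene stay as the last step left them, time stands still between calls to the robot, and variables do not carry over. Pictures are saved under pics/ and viewed, at most 14 in all, crops included, and the job is handed in when it is done.

```bash
ls; mkdir -p pics; cat > h.py <<'E'
import numpy as np,cv2
from plant import ctrl
def snap(cam,name):
    m=ctrl.camera_model(cam); im=ctrl.snapshot(cam); cv2.imwrite(f'pics/{name}.png',im[:,:,::-1]); np.save(f'pics/{name}.npy',im)
    import pickle; pickle.dump(m,open(f'pics/{name}.pkl','wb')); return im,m
def load(name):
    import pickle; return np.load(f'pics/{name}.npy'),pickle.load(open(f'pics/{name}.pkl','rb'))
def ray(m,p):
    p=np.atleast_2d(np.array(p,float)); f=192/np.tan(np.radians(m['vertical_fov'])/2)
    d=(p-[m['cx'],m['cy']])/f; u=d.copy()
    for _ in range(30): u=d/(1+m['k1']*(u**2).sum(1,keepdims=True))
    v=np.c_[u,np.ones(len(u))]@np.array(m['orientation']).T
    return np.array(m['origin']),v
def plane(m,p,z):
    o,v=ray(m,p); return o+v*((z-o[2])/v[:,2])[:,None]
def tri(m1,p1,m2,p2):
    o1,a=ray(m1,p1);o2,b=ray(m2,p2);out=[]
    for u,w in zip(a,b):
        s=np.linalg.lstsq(np.c_[u,-w],o2-o1,rcond=None)[0]; q1=o1+u*s[0];q2=o2+w*s[1]
        out.append(np.r_[(q1+q2)/2,np.linalg.norm(q1-q2)])
    return np.array(out)
def proj(m,P):
    f=192/np.tan(np.radians(m['vertical_fov'])/2)
    c=(np.atleast_2d(P)-np.array(m['origin']))@np.array(m['orientation']); u=c[:,:2]/c[:,2:]
    return u*(1+m['k1']*(u**2).sum(1,keepdims=True))*f+[m['cx'],m['cy']]
E
python3 - <<'E'
from h import *
np.set_printoptions(precision=3,suppress=True)
for c in('top','side','wrist'):
    im,m=snap(c,c+'0'); print(m)
E
python3 -c "
import cv2;
for c in('top','side'): cv2.imwrite(f'pics/{c}0b.png',cv2.resize(cv2.imread(f'pics/{c}0.png'),(800,600),interpolation=cv2.INTER_CUBIC))"
```

```text
pics
{'vertical_fov': 50.545103707042756, 'cx': 248.98728519159832, 'cy': 195.97002927751225, 'k1': -0.040368605605659226, 'origin': array([ 0.219, -0.021,  1.69 ]), 'orientation': array([[ 0.022, -0.978,  0.21 ],
       [-1.   , -0.023, -0.002],
       [ 0.007, -0.21 , -0.978]])}
{'vertical_fov': 57.52721080633314, 'cx': 260.57570724738696, 'cy': 191.30055196746252, 'k1': 0.03476640812065402, 'origin': array([-0.018,  0.868,  0.58 ]), 'orientation': array([[-0.834, -0.248,  0.493],
       [-0.551,  0.357, -0.754],
       [ 0.011, -0.901, -0.435]])}
{'vertical_fov': 60.93003578845947, 'cx': 255.56834187283138, 'cy': 188.5300001248659, 'k1': -0.07666107577072542, 'origin': array([ 0.278, -0.509,  0.374]), 'orientation': array([[ 0.354, -0.889, -0.291],
       [-0.935, -0.337, -0.109],
       [-0.002,  0.311, -0.951]])}
```

View pics/top0b.png

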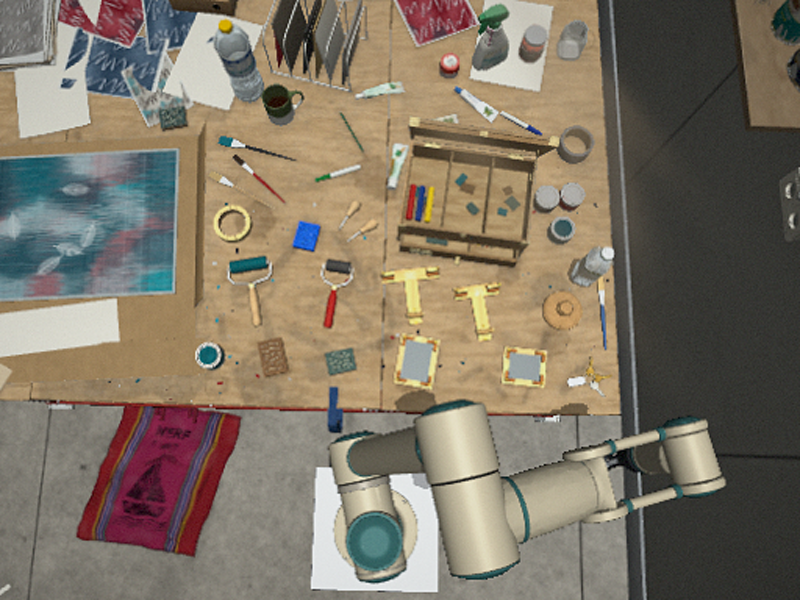

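View pics/side0b.png

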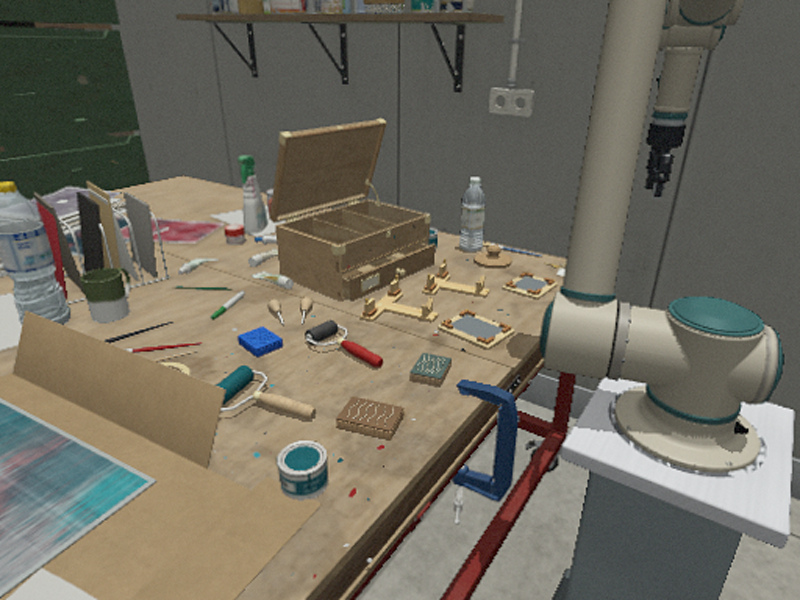

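The top view (800x600 px) shows these:

| Item | Pixel |
|---|---|
| Wide teal brayer | (250,290) |
| Narrow red-handled brayer | (332,292) |
| Brown block | (273,356) |
| Green block | (340,360) |
| Blue look-alike block | (307,236) |
| Rests | (412,290) and (478,305) |
| Beds | (417,360) and (524,367) |
| Baren | (561,310) |
| Tin | (208,355) |

Candidates for the small block are green (340,360) and blue (307,236), and I'm taking green. The large block is brown (273,356). Next I'll get rough coordinates.

```bash
python3 - <<'E'
from h import *
np.set_printoptions(precision=3,suppress=True)
im,m=load('top0')
P={'wide':(250,290),'narrow':(332,292),'brown':(273,356),'green':(340,360),'blue':(307,236),'restA':(412,290),'restB':(478,305),'bedA':(417,360),'bedB':(524,367),'baren':(561,310),'tin':(208,355)}
for k,p in P.items(): print(k,plane(m,np.array(p)*.64,0.02)[0])
s=ctrl.observe(); print(s['tcp_rot'],s['ee_pos'],s['force'],s['time'],s['width'])
mw=load('wrist0')[1]; R=s['tcp_rot']; print(R.T@(mw['origin']-s['ee_pos']),R.T@mw['orientation'])
E
```

```text
wide [0.613 0.353 0.02 ]
narrow [0.613 0.131 0.02 ]
brown [0.435 0.28  0.02 ]
green [0.429 0.102 0.02 ]
blue [0.77  0.206 0.02 ]
restA [ 0.624 -0.085  0.02 ]
restB [ 0.586 -0.264  0.02 ]
bedA [ 0.434 -0.101  0.02 ]
bedB [ 0.421 -0.384  0.02 ]
baren [ 0.578 -0.488  0.02 ]
tin [0.434 0.452 0.02 ]
[[ 0.935  0.355 -0.   ]
 [ 0.355 -0.935  0.001]
 [ 0.    -0.001 -1.   ]] [ 0.204 -0.537  0.231] [-0.105 -0.041 -0.412] 0.15 0.08546668841081732
[ 0.08  -0.001 -0.143] [[-0.001 -0.951 -0.311]
 [ 1.    -0.001 -0.001]
 [ 0.    -0.311  0.951]]
```

```bash
python3 -m inch '[[0,0,0,0.121],[0,0,0,0.121],[0,0,0,0.121],[0.02,-0.01,0,0],[0.04,-0.026,0,0],[0.04,-0.026,0,0],[0.04,-0.026,0,0],[0.04,-0.026,0,0],[0.04,-0.026,0,0],[0.04,-0.026,0,0],[0.04,-0.026,0,0],[0.04,-0.026,0,0],[0.025,-0.02,0,0],[0,0,0,0]]'
python3 - <<'E'
from h import *
im,m=snap('wrist','w1'); print(m['origin'])
cv2.imwrite('pics/w1b.png',cv2.resize(im[:,:,::-1],(800,600),interpolation=cv2.INTER_CUBIC))
E
```

```text
time: 1.55
ee_pos: [0.5723, -0.2963, 0.2304]
tcp_rot: [[1.0, 0.005, 0.001], [0.005, -1.0, 0.002], [0.001, -0.002, -1.0]]
force: [-0.7, -0.4, 1.1]
width: 0.0854
gripper_force: 0.0
[ 0.65169316 -0.29572335  0.37344798]
```

View pics/w1b.png

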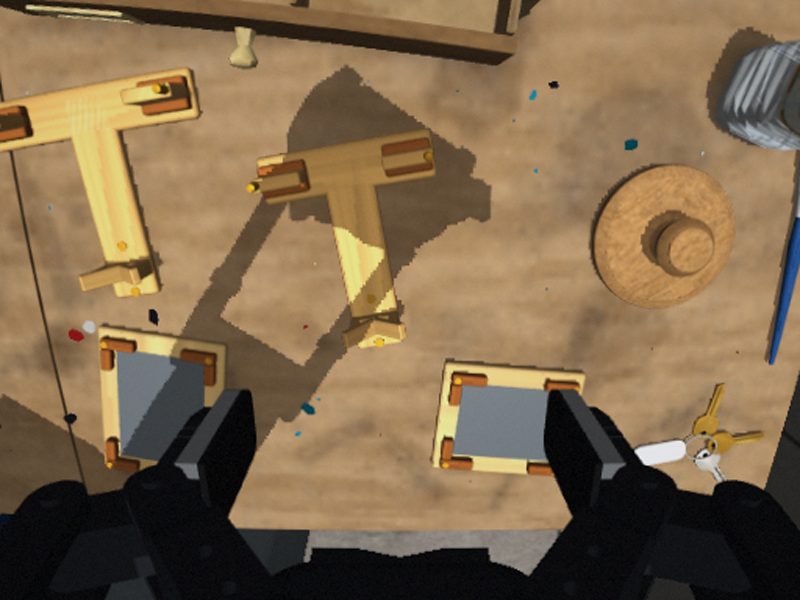

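The view shows the narrow rest (posts at 280,178 and 408,155, V at 375,330), the wide rest (V at 118,275), and both beds partly behind the fingers, with the baren at (665,235). I'll pull back in x and take the view sequence.

```bash
S(){ python3 -c "
from h import *
im,m=snap('wrist','$1'); cv2.imwrite('pics/$1b.png',cv2.resize(im[:,:,::-1],(800,600),interpolation=cv2.INTER_CUBIC))"; }
python3 -m inch '[[-0.04,0,-0.01,0],[-0.04,0,-0.01,0],[-0.04,0,-0.01,0],[0,0,0,0]]' | head -2; S v1
python3 -m inch '[[0,-0.03,0,0],[0,-0.04,0,0],[0,-0.04,0,0],[0,-0.03,0,0],[0,0,0,0]]' | head -2; S v2
python3 -m inch '[[0,-0.03,0,0],[0,-0.045,0,0],[0,-0.045,0,0],[0,-0.045,0,0],[0,-0.045,0,0],[0,-0.03,0,0],[0,0,0,0]]' | head -2; S v3
python3 -m inch '[[0,-0.03,0,0],[0,-0.04,0,0],[0,-0.04,0,0],[0,-0.04,0,0],[0,0,0,0]]' | head -2; S v4
```

```text
time: 2.0
ee_pos: [0.4441, -0.3001, 0.2631]
time: 2.55
ee_pos: [0.449, -0.1566, 0.261]
time: 3.3
ee_pos: [0.4501, 0.0826, 0.261]
time: 3.85
ee_pos: [0.4507, 0.2327, 0.2608]
```

View pics/v2b.png

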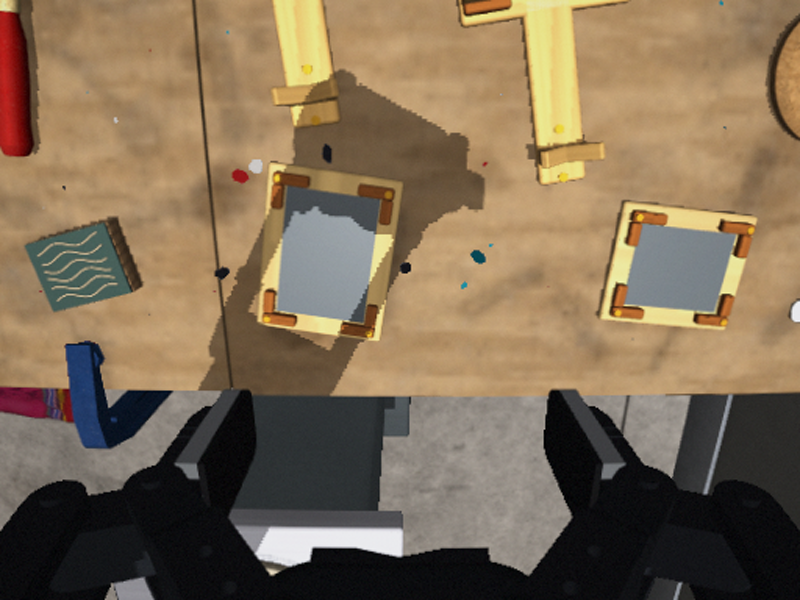

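View pics/v3b.png

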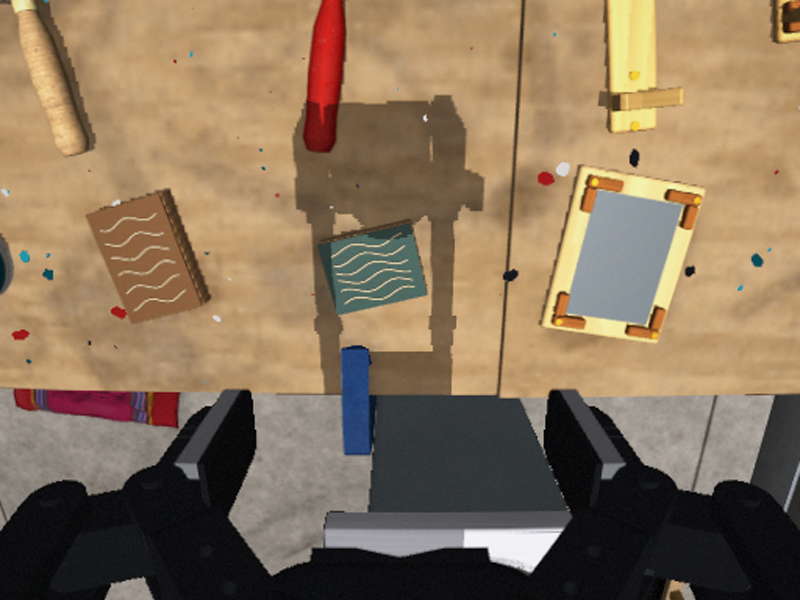

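v2 shows the small bed at (680,265), the large bed at (330,250), and the green block at (82,265). v3 shows the brown block at (148,258), the green at (372,268), the large bed at (622,253), and both handle ends. Now I'll extract contours and triangulate.

```bash
cat > seg.py <<'E'
from h import *
def rects(im,mask,amin,amax=1e9,k=2):
    mask=cv2.morphologyEx(mask.astype(np.uint8),cv2.MORPH_CLOSE,np.ones((k*2+1,)*2,np.uint8)) if k else mask.astype(np.uint8)
    cs,_=cv2.findContours(mask,cv2.RETR_EXTERNAL,cv2.CHAIN_APPROX_NONE); out=[]
    for c in cs:
        if amin<cv2.contourArea(c)<amax: out.append(c)
    return out
def hsv(im): return cv2.cvtColor(im,cv2.COLOR_RGB2HSV).astype(int)
E
python3 - <<'E'
from seg import *
np.set_printoptions(precision=4,suppress=True)
for n in('v1','v2','v3','v4'):
    im,m=load(n); h=hsv(im); H,S,V=h[...,0],h[...,1],h[...,2]
    masks={'yelpin':((H>20)&(H<32)&(S>190)&(V>100),4,60,0),'green':((H>70)&(H<100)&(S>60)&(S<200)&(V>40),800,9000,3),
     'gray':((H>95)&(H<125)&(S>15)&(S<110)&(V>60),800,9000,2),
     'brown':((H<13)&(S>80)&(V>60),1500,9000,3)}
    for k,(mk,a,b,kk) in masks.items():
        mk=mk.copy(); mk[248:]=0
        for c in rects(im,mk,a,b,kk):
            r=cv2.minAreaRect(c)
            if k=='yelpin': print(n,k,c.reshape(-1,2).mean(0)/.64)
            else:
                bx=cv2.boxPoints(r); z=.01 if k=='gray' else .02
                W=plane(m,bx,z); print(n,k,'ctr',np.array(r[0])/.64,'W',W.mean(0)[:2],'sides',np.linalg.norm(np.diff(W[:3],axis=0),axis=1),'dir',np.degrees(np.arctan2(*(W[1]-W[0])[[1,0]])), cv2.contourArea(c)/np.prod(r[1]))
E
```

```text
v1 yelpin [555.2734 313.2812]
v1 yelpin [441.4062 303.9062]
v1 yelpin [572.9167 217.7083]
v1 yelpin [197.6562 188.2812]
v1 yelpin [124.2188 116.6667]
v1 yelpin [111.849   67.1875]
v1 gray ctr [504.6213 258.5138] W [ 0.4228 -0.3847] sides [0.0652 0.0822] dir -3.7289705511795774 0.9216342150090991
v1 gray ctr [149.2188 248.4375] W [ 0.432  -0.0968] sides [0.0695 0.1064] dir -91.27959300605552 0.8850332594235033
v2 yelpin [639.5833 216.6667]
v2 yelpin [276.5625 177.3438]
v2 yelpin [562.0739 176.8466]
v2 yelpin [558.5938 128.125 ]
v2 yelpin [306.5341  68.3239]
v2 green ctr [ 78.1138 267.9285] W [0.4241 0.1042] sides [0.0781 0.0576] dir -76.58208260722752 0.8537570143573494
v2 gray ctr [679.1409 268.3961] W [ 0.4221 -0.3855] sides [0.0662 0.0851] dir 1.0225658078004738 0.8613912591922609
v2 gray ctr [324.8149 253.9891] W [ 0.4316 -0.096 ] sides [0.1013 0.0699] dir -11.577621225929441 0.9368102194217951
v2 brown ctr [16.4062 83.5938] W [0.5653 0.1294] sides [0.0264 0.104 ] dir -94.36088174162569 0.8166922683051715
v3 yelpin [558.3333 321.3542]
v3 yelpin [696.6797 199.8047]
v3 yelpin [594.1761 181.5341]
v3 yelpin [634.233  125.2841]
v3 yelpin [633.4135  74.7596]
v3 green ctr [371.8389 269.3761] W [0.4242 0.1049] sides [0.0717 0.0575] dir -76.70321789022479 0.9311082129840422
v3 gray ctr [622.7931 257.639 ] W [ 0.4308 -0.0972] sides [0.1047 0.0702] dir -9.027429460314972 0.8832462329702463
v3 brown ctr [321.6075  75.3739] W [0.5652 0.1388] sides [0.1031 0.0289] dir -6.28480358796666 0.7337888119645605
v4 yelpin [779.9107 186.3839]
v4 green ctr [564.1352 270.2965] W [0.4246 0.1039] sides [0.0731 0.0579] dir -76.94744829539012 0.9170314406287058
v4 gray ctr [770.3125 259.375 ] W [ 0.4309 -0.0755] sides [0.0494 0.1111] dir -88.49225016957958 0.6788194444444444
v4 brown ctr [533.9608  75.5243] W [0.5665 0.1386] sides [0.1052 0.0258] dir -7.483574213151585 0.827790618990714
```

```bash
python3 - <<'E'
from seg import *
np.set_printoptions(precision=4,suppress=True)
T=[('v2',435,170),('v3',399,160),('v3',95,164),('v3',238,171)]
tiles=[]
for n,cx,cy in T:
    im,m=load(n); h=hsv(im); print(n,cx,cy,[h[cy+dy,cx+dx] .tolist()for dx,dy in((0,0),(-12,8),(10,-8))])
    t=im[cy-50:cy+50,cx-66:cx+67,::-1]; tiles.append(cv2.resize(t,(399,300),interpolation=cv2.INTER_CUBIC))
cv2.imwrite('pics/mos.png',np.vstack([np.hstack(tiles[:2]),np.hstack(tiles[2:])]))
for n,cx,cy in T[:2]:
    im,m=load(n);h=hsv(im); print([h[y,cx].tolist() for y in range(cy-50,cy-20,4)])
E
```

```text
v2 435 170 [[103, 26, 138], [107, 26, 139], [101, 26, 136]]
v3 399 160 [[102, 21, 156], [100, 24, 159], [102, 21, 155]]
v3 95 164 [[14, 143, 141], [13, 139, 136], [13, 135, 144]]
v3 238 171 [[83, 60, 107], [82, 63, 105], [28, 41, 148]]
[[16, 110, 178], [16, 109, 180], [16, 108, 177], [18, 124, 123], [23, 105, 236], [24, 102, 236], [23, 107, 235], [102, 27, 141]]
[[18, 110, 195], [23, 103, 242], [20, 119, 232], [23, 105, 243], [103, 22, 162], [99, 20, 162], [102, 24, 162], [105, 25, 163]]
```

View pics/mos.png

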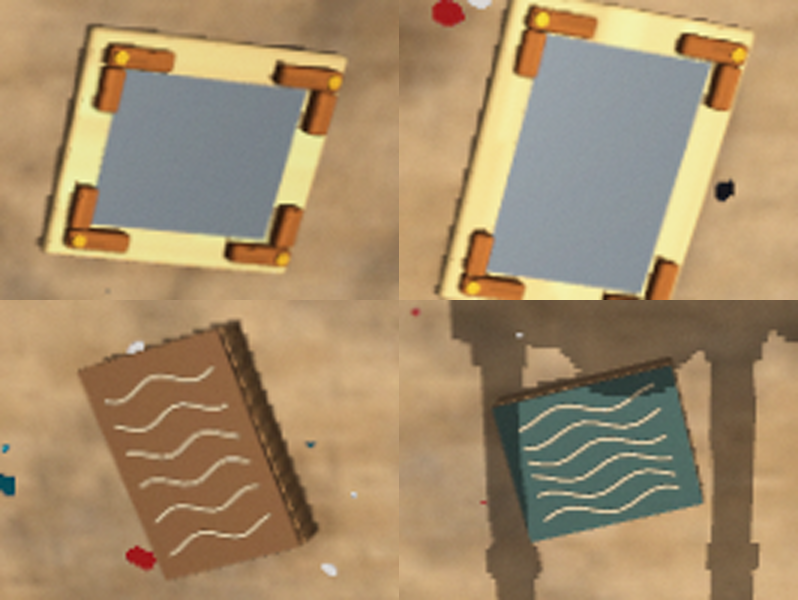

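The crop confirms the choice. The brown block is the long 95x65 one and the green is the 60x75, both face up with carving lines. The small bed is top left and the large bed top right. Next are metric rectangle fits.

```bash
cat > fit.py <<'E'
from seg import *
def mrect(m,c,z,hull=True):
    W=plane(m,c.reshape(-1,2)+0.0,z)[:,:2].astype(np.float32)
    r=cv2.minAreaRect(W*1000); b=cv2.boxPoints(r)/1000
    e=b[1]-b[0],b[2]-b[1]; e=sorted(e,key=np.linalg.norm)
    a=np.degrees(np.arctan2(e[1][1],e[1][0]))
    a=(a+90)%180-90
    return b.mean(0),np.linalg.norm(e[0]),np.linalg.norm(e[1]),a   # centre, short, long, long-axis angle
E
python3 - <<'E'
from fit import *
np.set_printoptions(precision=4,suppress=True)
def big(c): return max(c,key=cv2.contourArea)
cen={}
for n in('v1','v2','v3','v4'):
    im,m=load(n); h=hsv(im); H,S,V=h[...,0],h[...,1],h[...,2]
    bench=np.ones_like(H,bool); bench[248:]=False
    mk={'board':((H>=19)&(H<=28)&(V>205)&(S>75)&bench,1500,1,.008),'brown':((H>=10)&(H<=15)&(S>118)&(V>100)&(V<175)&bench,1500,2,.02),
    'green':((H>75)&(H<95)&(S>45)&(V>60)&bench,1000,3,.02),'gray':((H>95)&(H<125)&(S>12)&(S<110)&(V>60)&bench,1500,1,.008)}
    for k,(M,a,kk,z) in mk.items():
        for c in rects(im,M,a,20000,kk):
            f=mrect(m,c,z); print(n,k,*f, 'px',cv2.minAreaRect(c)[0])
m3=load('v3')[1];m4=load('v4')[1]
b=np.array([(80,72),(222,30),(300,243),(167,280)])/3+[29,114]
g=np.array([(98,105),(275,67),(303,203),(131,240)])/3+[172,121]
for q in(b,g):
    for z in(.02,): W=plane(m3,q,z); print(W.mean(0),np.linalg.norm(np.diff(W[[0,1,2,3,0]],axis=0),axis=1),[np.degrees(np.arctan2(*(W[i]-W[j])[[1,0]])) for i,j in((0,3),(1,2),(0,1),(3,2))])
E
```

```text
v1 gray [ 0.4226 -0.384 ] 0.06575461 0.08167331 84.50137 px (322.90875244140625, 165.44277954101562)
v1 gray [ 0.4319 -0.0962] 0.07109753 0.100992806 -8.78009 px (95.5, 159.0)
v2 board [ 0.5686 -0.2571] 0.09995309 0.111991175 -88.15472 px (346.0, 46.0)
v2 board [ 0.5906 -0.0857] 0.034001447 0.05898046 7.217636 px (193.4864959716797, 25.418914794921875)
v2 green [0.4247 0.1039] 0.057477232 0.0728258 -76.716644 px (49.867923736572266, 171.53773498535156)
v2 gray [ 0.4222 -0.385 ] 0.06658287 0.08070278 84.59996 px (434.63848876953125, 171.89230346679688)
v2 gray [ 0.4309 -0.0969] 0.07087748 0.10137915 -8.455872 px (207.85000610351562, 162.55001831054688)
v3 board [ 0.4313 -0.0967] 0.1030909 0.13411912 -8.800522 px (398.9117736816406, 164.3529510498047)
v3 board [ 0.5776 -0.0878] 0.035035912 0.09242715 7.1780853 px (404.84857177734375, 41.73231506347656)
v3 brown [0.4335 0.2811] 0.07469432 0.09523137 13.925346 px (95.1124267578125, 164.86984252929688)
v3 green [0.4245 0.1043] 0.058125682 0.07240994 -76.468765 px (238.14663696289062, 172.26649475097656)
v3 gray [ 0.4309 -0.0971] 0.07105721 0.10083253 -8.556969 px (398.5538024902344, 165.01449584960938)
v4 brown [0.4297 0.2974] 0.040633757 0.096057534 14.659927 px (202.45001220703125, 168.35000610351562)
v4 green [0.4199 0.4648] 0.05102225 0.051693063 89.555145 px (71.5, 176.5)
v4 green [0.4243 0.1046] 0.058039855 0.072538905 -76.55442 px (361.013427734375, 173.0594940185547)
v4 gray [ 0.426  -0.0772] 0.052096564 0.11490253 13.901489 px (493.0, 166.0)
[0.4314 0.2845 0.02  ] [0.0643 0.0916 0.0634 0.093 ] [np.float64(14.167373142467216), np.float64(13.608524925861953), np.float64(104.43658501593734), np.float64(105.68557744957778)]
[0.4244 0.1034 0.02  ] [0.0724 0.0578 0.0735 0.0586] [np.float64(11.056904017267312), np.float64(12.10403953153524), np.float64(102.32265250069412), np.float64(102.96857697302136)]
```

```bash
cat > go.py <<'E'
import sys; from h import *
def go(x,y,z,yaw):
    s=ctrl.observe(); R=np.array(s['tcp_rot']); d=R.T@(np.array([x,y,z])-s['ee_pos'])
    cur=np.degrees(np.arctan2(R[1,0],R[0,0])); print('tool d',d.round(4),'roll',round(np.radians(-((yaw-cur+180)%360-180)),3),'cur',np.round(s['ee_pos'],4),round(cur,2),'t',s['time'])
if __name__=='__main__': go(*map(float,sys.argv[1:]))
E
python3 - <<'E'
from h import *
np.set_printoptions(precision=4,suppress=True)
m2,m3,m4=[load(n)[1] for n in('v2','v3','v4')]
print('green',tri(m2,(49.87,171.54),m3,(238.15,172.27)),tri(m3,(238.15,172.27),m4,(361.01,173.06)),'bedL',tri(m2,(207.85,162.55),m3,(398.55,165.0)),'bedS',tri(load('v1')[1],(322.9,165.44),m2,(434.64,171.89)))
E
python3 go.py .4316 .2845 .06 14
```

```text
green [[0.4244 0.1047 0.0181 0.0003]] [[0.4254 0.1045 0.021  0.0001]] bedL [[ 0.4332 -0.0964  0.0105  0.0008]] bedS [[ 0.4234 -0.3841  0.0107  0.0008]]
tool d [-0.0188 -0.0544  0.2006] roll -0.243 cur [0.4505 0.2304 0.2607] 0.07 t 3.9
```

Heights check out: block top about 20 mm, bed about 9 mm. Approaching the large block.

```bash
python3 -m inch '[[-0.009,-0.027,0,0],[-0.01,-0.027,0.02,0],[0,0,0.045,-0.122],[0,0,0.045,-0.122],[0,0,0.045,0],[0,0,0.03,0],[0,0,0.01,0],[0,0,0,0]]'
python3 go.py .4316 .2845 .004 14
python3 - <<'E'
from h import *
im,m=snap('wrist','c1'); cv2.imwrite('pics/c1b.png',im[:,:,::-1])
E
```

```text
time: 4.7
ee_pos: [0.4305, 0.2824, 0.0652]
tcp_rot: [[0.971, 0.239, -0.002], [0.239, -0.971, -0.002], [-0.003, 0.001, -1.0]]
force: [0.3, -0.2, 0.1]
width: 0.0852
gripper_force: 0.0
tool d [ 0.0018 -0.0019  0.0612] roll -0.003 cur [0.4305 0.2824 0.0652] 13.85 t 4.7
```

View pics/c1b.png

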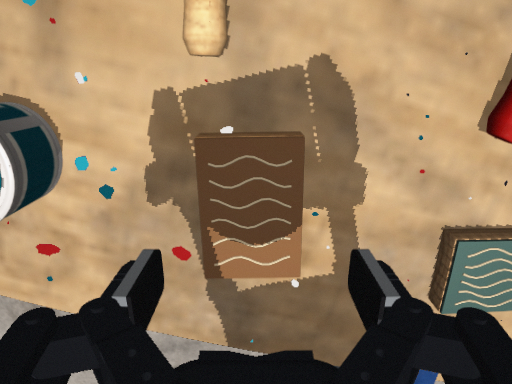

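The block is square to the fingers, with its top-face corners at about (195,136), (303,134), (301,277) and (204,278). I'll check the centre from these.

```bash
python3 - <<'E'
from h import *
np.set_printoptions(precision=4,suppress=True)
m=load('c1')[1]; W=plane(m,[(196,137),(303,135),(301,277),(204,278)],.02); print(W,W.mean(0),np.linalg.norm(np.diff(W,axis=0),axis=1))
E
```

```text
[[0.4702 0.3282 0.02  ]
 [0.486  0.2684 0.02  ]
 [0.3944 0.2426 0.02  ]
 [0.3781 0.3057 0.02  ]] [0.4322 0.2862 0.02  ] [0.0619 0.0951 0.0652]
```

```bash
python3 -m inch '[[0.002,-0.004,0.03,0],[0,0,0.02,0],[0,0,0.01,0],[0,0,0,0]]'; python3 -m inch '[[0,0,0,0],[0,0,0,0],[0,0,0,0],[0,0,0,0],[0,0,0,0]]' 0.05; python3 go.py .431 -.0968 .09 -8.7
```

```text
time: 5.15
ee_pos: [0.4318, 0.2885, 0.0066]
tcp_rot: [[0.97, 0.241, 0.0], [0.241, -0.97, -0.0], [0.0, 0.0, -1.0]]
force: [-0.7, 0.0, 0.2]
width: 0.0854
gripper_force: 0.0
time: 5.65
ee_pos: [0.4325, 0.289, 0.0084]
tcp_rot: [[0.97, 0.242, 0.003], [0.242, -0.97, 0.001], [0.004, 0.0, -1.0]]
force: [-0.0, -1.8, 6.2]
width: 0.063
gripper_force: 64.7
tool d [-0.0945  0.3739 -0.0819] roll 0.396 cur [0.4325 0.289  0.0084] 14.0 t 5.65
```

```bash
python3 -m inch '[[0,0,-0.03,0],[0,0,-0.04,0],[-0.005,0.02,-0.01,0],[-0.0115,0.045,0,0],[-0.0115,0.045,0,0],[-0.0115,0.045,0,0],[-0.0115,0.045,0,0],[-0.0115,0.045,0,0],[-0.0115,0.045,0,0],[-0.0115,0.045,0,0],[-0.009,0.035,0,0],[0,0,0,0.132],[0,0,0,0.132],[0,0,0,0.132],[0,0,0,0]]';python3 go.py .431 -.0968 .030 -8.7
python3 - <<'E'
from h import *
im,m=snap('wrist','c2'); cv2.imwrite('pics/c2b.png',im[:,:,::-1])
E
```

```text
time: 7.15
ee_pos: [0.4292, -0.0935, 0.0872]
tcp_rot: [[0.988, -0.152, 0.002], [-0.152, -0.988, -0.001], [0.002, 0.0, -1.0]]
force: [-0.5, 0.0, -0.2]
width: 0.0626
gripper_force: 67.3
tool d [0.0022 0.0029 0.0572] roll -0.001 cur [ 0.4292 -0.0935  0.0872] -8.73 t 7.15
```

View pics/c2b.png

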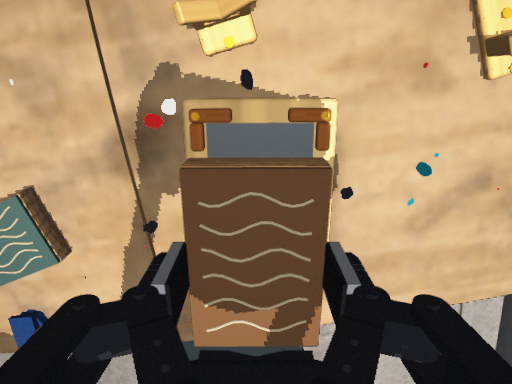

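The block is held squarely (corners about 181,165 / 331,164 / 320,346 / 190,346) with the bed pins ahead at (196,116) and (325,116). I'll check the in-hand offset.

```bash
python3 - <<'E'
from h import *
np.set_printoptions(precision=4,suppress=True)
m=load('c2')[1]; W=plane(m,[(181,166),(331,165),(320,346),(190,346)],.0988); print(W.mean(0),np.linalg.norm(np.diff(W,axis=0),axis=1))
B=plane(m,[(196,116),(325,116)],.016); c=B.mean(0); print(B,c, c[:2]-np.array([.988,-.152])*.0565)
E
```

```text
[ 0.4281 -0.0927  0.0988] [0.0624 0.0957 0.067 ]
[[ 0.4934 -0.0639  0.016 ]
 [ 0.4807 -0.1465  0.016 ]] [ 0.487  -0.1052  0.016 ] [ 0.4312 -0.0966]
```

```bash
python3 -m inch '[[0.0035,0.0036,0,0],[0,0,0.035,0],[0,0,0.025,0],[0,0,0.006,0],[0,0,0,0]]';python3 go.py .434 -.1 .0165 -8.7
```

```text
time: 7.7
ee_pos: [0.4314, -0.0971, 0.0198]
tcp_rot: [[0.989, -0.151, -0.002], [-0.151, -0.989, 0.001], [-0.002, -0.0, -1.0]]
force: [0.3, 1.2, -0.9]
width: 0.0629
gripper_force: 67.3
tool d [0.003  0.0024 0.0033] roll 0.001 cur [ 0.4314 -0.0971  0.0198] -8.66 t 7.7
```

```bash
python3 -m inch '[[0,0,0.003,0],[0,0,0,0]]'|sed -n '2p;4p'; python3 -m inch '[[0,0,0,0],[0,0,0,0],[0,0,0,0],[0,0,-0.03,0],[0,0,-0.04,0],[0,0,-0.03,0],[0,0,0,0]]' 0.0854; python3 go.py .4245 .1045 .06 13.4
python3 - <<'E'
from h import *
im,m=snap('wrist','c3'); cv2.imwrite('pics/c3b.png',im[:,:,::-1])
E
```

```text
ee_pos: [0.4326, -0.0976, 0.0181]
force: [0.1, 0.2, -1.5]
time: 8.6
ee_pos: [0.4349, -0.0984, 0.1214]
tcp_rot: [[0.988, -0.151, 0.009], [-0.151, -0.988, -0.004], [0.01, 0.002, -1.0]]
force: [0.9, 0.2, 0.5]
width: 0.0853
gripper_force: 0.0
tool d [-0.0416 -0.1992  0.0605] roll -0.386 cur [ 0.4349 -0.0984  0.1214] -8.71 t 8.6
```

View pics/c3b.png

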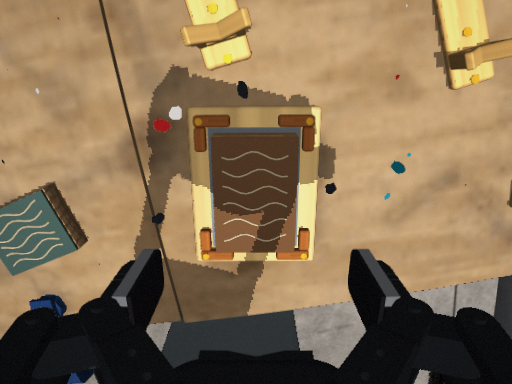

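The large block lies in the pocket between all four corners. On to the small block.

```bash
python3 -m inch '[[-0.0055,-0.025,0,0],[-0.009,-0.044,0,0],[-0.009,-0.044,0,0],[-0.009,-0.044,0,0],[-0.009,-0.042,0.01,0],[0,0,0.025,-0.129],[0,0,0.02,-0.129],[0,0,0.005,-0.128],[0,0,0,0]]';python3 go.py .4245 .1045 .008 13.4
python3 - <<'E'
from fit import *
np.set_printoptions(precision=4,suppress=True)
im,m=snap('wrist','c4'); h=hsv(im); H,S,V=h[...,0],h[...,1],h[...,2]
M=(H>75)&(H<95)&(S>45)&(V>40); M[300:]=0
for c in rects(im,M,1500,30000,4): print(mrect(m,c,.02),cv2.minAreaRect(c)[0])
E
```

```text
time: 9.55
ee_pos: [0.4187, 0.1058, 0.0551]
tcp_rot: [[0.973, 0.232, -0.005], [0.232, -0.973, -0.001], [-0.005, -0.001, -1.0]]
force: [-0.1, -0.4, 0.2]
width: 0.0857
gripper_force: 0.0
tool d [0.0057 0.0026 0.0471] roll 0.0 cur [0.4187 0.1058 0.0551] 13.42 t 9.55
(array([0.4246, 0.1049], dtype=float32), np.float32(0.05813545), np.float32(0.073091835), np.float32(-76.60688)) (260.5, 211.5)
```

```bash
python3 -m inch '[[0.0055,0.0025,0.02,0],[0,0,0.02,0],[0,0,0.007,0],[0,0,0,0]]'; python3 -m inch '[[0,0,0,0],[0,0,0,0],[0,0,0,0],[0,0,0,0],[0,0,0,0]]' 0.045; python3 go.py .4224 -.3845 .09 -5.4
```

```text
time: 10.0
ee_pos: [0.426, 0.1043, 0.0096]
tcp_rot: [[0.973, 0.23, -0.002], [0.23, -0.973, -0.0], [-0.002, -0.0, -1.0]]
force: [-0.5, -0.3, -0.0]
width: 0.0855
gripper_force: 0.0
time: 10.5
ee_pos: [0.4298, 0.1023, 0.0163]
tcp_rot: [[0.972, 0.234, 0.008], [0.234, -0.972, -0.004], [0.007, 0.005, -1.0]]
force: [-8.4, -15.4, 50.9]
width: 0.0578
gripper_force: 58.2
tool d [-0.1205  0.472  -0.0719] roll 0.33 cur [0.4298 0.1023 0.0163] 13.52 t 10.5
```

```bash
python3 -m inch '[[0,0,-0.01,0],[0,0,0,0],[0,0,0,0]]';
python3 - <<'E'
from h import *
im,m=snap('wrist','c5'); im2,_=snap('side','s5'); cv2.imwrite('pics/c5b.png',np.hstack([im[150:384,100:420,::-1],cv2.resize(im2[150:300,180:385,::-1],(320,234),interpolation=cv2.INTER_CUBIC)]))
E
```

```text
time: 10.8
ee_pos: [0.4275, 0.1046, 0.0213]
tcp_rot: [[0.973, 0.231, 0.003], [0.231, -0.973, 0.0], [0.003, 0.0, -1.0]]
force: [-0.3, 0.2, 0.1]
width: 0.0452
gripper_force: 0.0
```

View pics/c5b.png

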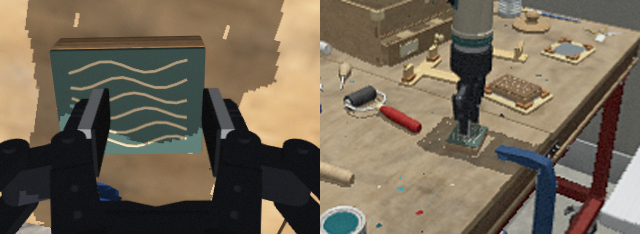

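The grasp missed: the left finger rides on the block top, and the block (crop x 52–203) sits left of the finger centre. I'll open, rise and re-measure.

```bash
python3 -m inch '[[0,0,-0.01,0],[0,0,-0.02,0],[0,0,-0.02,0],[0,0,0,0],[0,0,0,0]]' 0.0854;
python3 - <<'E'
from fit import *
np.set_printoptions(precision=4,suppress=True)
im,m=snap('wrist','c6'); h=hsv(im); H,S,V=h[...,0],h[...,1],h[...,2]
M=(H>75)&(H<95)&(S>45)&(V>40); M[310:]=0
for c in rects(im,M,1500,30000,4): print(mrect(m,c,.02),cv2.boundingRect(c))
cv2.imwrite('pics/c6b.png',im[:,:,::-1])
E
python3 go.py .4245 .1045 .008 13.4
```

```text
time: 11.4
ee_pos: [0.4268, 0.1047, 0.0704]
tcp_rot: [[0.973, 0.232, 0.0], [0.232, -0.973, -0.0], [0.0, 0.0, -1.0]]
force: [-0.2, -0.1, -0.4]
width: 0.0855
gripper_force: 0.0
(array([0.4224, 0.1174], dtype=float32), np.float32(0.0582986), np.float32(0.07318216), np.float32(-75.58028)) (175, 170, 119, 86)
tool d [-0.0016 -0.0003  0.0618] roll 0.0 cur [0.4262 0.1046 0.0698] 13.4 t 11.45
```

View pics/c6b.png

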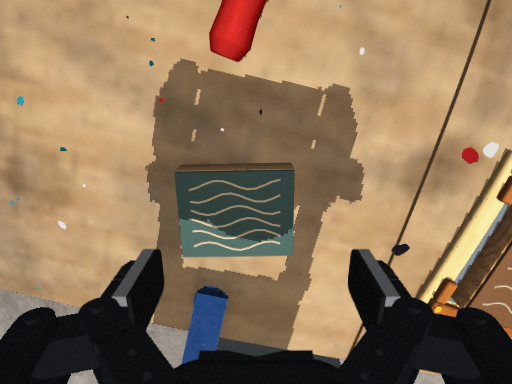

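The cause is clear. The 75 mm side lies along the closing axis, so I had the yaw a quarter turn wrong. The block is intact and flat at (234,212), shifted slightly. I'll grip with tool x along its 75 mm side, after checking the last joint's range.

```bash
python3 -c "
from plant import ctrl
s=ctrl.observe();print(s['joints'])"; python3 go.py .4224 .1174 .06 -75.6;python3 go.py .4224 .1174 .06 104.4
```

```text
[ 8.19078574e-02  2.36391660e-01  2.02449069e+00 -7.06360710e-05
  8.81832577e-01  1.41886620e+00]
tool d [-0.0008 -0.0133  0.0098] roll 1.553 cur [0.4262 0.1046 0.0698] 13.4 t 11.45
tool d [-0.0008 -0.0133  0.0098] roll -1.588 cur [0.4262 0.1046 0.0698] 13.4 t 11.45
```

```bash
python3 -m inch '[[-0.001,-0.0133,0.01,0],[0,0,0,-0.1444],[0,0,0,-0.1444],[0,0,0,-0.1444],[0,0,0,-0.1444],[0,0,0,-0.1444],[0,0,0,-0.1444],[0,0,0,-0.1444],[0,0,0,-0.1444],[0,0,0,-0.1444],[0,0,0,-0.1444],[0,0,0,-0.1444],[0,0,0,0]]'|sed -n 2p
python3 - <<'E'
from fit import *
np.set_printoptions(precision=4,suppress=True)
im,m=snap('wrist','c7'); h=hsv(im); H,S,V=h[...,0],h[...,1],h[...,2]
M=(H>75)&(H<95)&(S>45)&(V>40); M[310:]=0
for c in rects(im,M,1500,30000,4):
    f=mrect(m,c,.02); print(f,cv2.boundingRect(c))
from go import go; go(.4224,.1174,.009,104.4)
E
```

```text
ee_pos: [0.4218, 0.1172, 0.0592]
(array([0.422 , 0.1176], dtype=float32), np.float32(0.058424), np.float32(0.07269078), np.float32(-75.6161)) (206, 162, 102, 111)
tool d [0.0001 0.0006 0.0504] roll -0.003 cur [0.4219 0.1172 0.0594] 104.24 t 12.8
```

```bash
python3 -m inch '[[0,0,0.025,0],[0,0,0.02,0],[0,0,0.005,0],[0,0,0,0]]'; python3 -m inch '[[0,0,0,0],[0,0,0,0],[0,0,0,0],[0,0,0,0],[0,0,0,0]]' 0.045; python3 -m inch '[[0,0,-0.03,0],[0,0,-0.04,0],[0,0,-0.01,0],[0,0,0,0]]'; python3 go.py .4224 -.3845 .09 84.55
```

```text
time: 13.2
ee_pos: [0.4219, 0.1172, 0.0095]
tcp_rot: [[-0.247, 0.969, -0.003], [0.969, 0.247, -0.0], [0.0, -0.003, -1.0]]
force: [-0.1, 0.4, 0.3]
width: 0.0851
gripper_force: 0.0
time: 13.7
ee_pos: [0.4233, 0.1173, 0.0117]
tcp_rot: [[-0.248, 0.969, 0.002], [0.969, 0.248, 0.0], [-0.0, 0.002, -1.0]]
force: [-1.3, -0.4, 7.1]
width: 0.0573
gripper_force: 62.2
time: 14.1
ee_pos: [0.4243, 0.1175, 0.0923]
tcp_rot: [[-0.249, 0.969, 0.006], [0.969, 0.249, 0.001], [-0.001, 0.005, -1.0]]
force: [0.9, -0.3, -1.6]
width: 0.0576
gripper_force: 65.2
tool d [-0.4857 -0.1267  0.002 ] roll 0.346 cur [0.4243 0.1175 0.0923] 104.39 t 14.1
```

```bash
python3 -m inch '[[-0.023,-0.006,0,0],[-0.044,-0.0115,0,0],[-0.044,-0.0115,0,0],[-0.044,-0.0115,0,0],[-0.044,-0.0115,0,0],[-0.044,-0.0115,0,0],[-0.044,-0.0115,0,0],[-0.044,-0.0115,0,0],[-0.044,-0.0115,0,0],[-0.044,-0.0115,0,0],[-0.044,-0.0115,0,0],[-0.0227,-0.0057,0,0],[0,0,0,0.115],[0,0,0,0.115],[0,0,0,0.116],[0,0,0,0]]'
python3 go.py .4224 -.3845 .09 84.55
python3 - <<'E'
from h import *
im,m=snap('wrist','c8'); cv2.imwrite('pics/c8b.png',im[:,:,::-1])
E
```

```text
time: 15.7
ee_pos: [0.4199, -0.3838, 0.0883]
tcp_rot: [[0.095, 0.996, -0.002], [0.996, -0.095, 0.003], [0.003, -0.003, -1.0]]
force: [0.0, -0.0, -1.1]
width: 0.0574
gripper_force: 65.2
tool d [-0.0005  0.0026 -0.0017] roll 0.0 cur [ 0.4199 -0.3838  0.0883] 84.57 t 15.7
```

View pics/c8b.png

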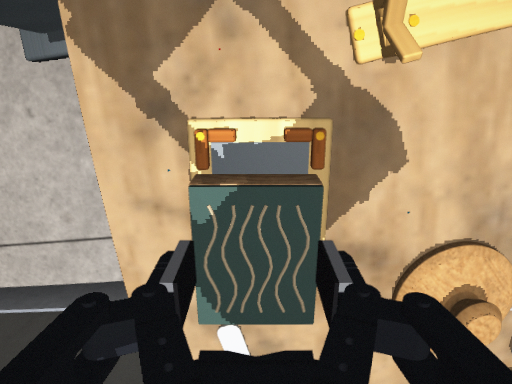

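The block is held squarely (corners 190,185 / 322,185 / 315,323 / 197,324), with the bed pins at (200,136) and (321,136).

```bash
python3 - <<'E'
from h import *
np.set_printoptions(precision=4,suppress=True)
m=load('c8')[1]; W=plane(m,[(190,186),(322,185),(315,323),(197,324)],.0966); w=W.mean(0); print(w,np.linalg.norm(np.diff(W,axis=0),axis=1))
B=plane(m,[(200,136),(321,136)],.016); c=B.mean(0); print(B,c[:2]-np.array([.095,.995])*.0465)
R=ctrl.observe()['tcp_rot']; print(R.T@np.r_[np.array([.4224,-.3845])-w[:2],0])
E
```

```text
[ 0.4198 -0.3832  0.0966] [0.0573 0.0738 0.0603]
[[ 0.3872 -0.3339  0.016 ]
 [ 0.467  -0.3415  0.016 ]] [ 0.4227 -0.3839]
[-0.0011  0.0027 -0.    ]
```

```bash
python3 -m inch '[[-0.001,0.0027,0,0],[0,0,0.035,0],[0,0,0.025,0],[0,0,0.005,0],[0,0,0,0]]'|sed -n '2p;4p';python3 -m inch '[[0,0,0.002,0],[0,0,0,0]]'|sed -n '2p;4p'
```

```text
ee_pos: [0.4232, -0.3854, 0.0245]
force: [0.4, 0.6, -1.4]
ee_pos: [0.4242, -0.3867, 0.0244]
force: [-0.9, -0.6, -1.2]
```

```bash
python3 -m inch '[[0,-0.001,0.002,0],[0,0,0.001,0],[0,0,0,0]]'|sed -n '2p;4p'
```

```text
ee_pos: [0.4224, -0.3858, 0.0205]
force: [0.1, 0.2, -1.1]
```

```bash
python3 -m inch '[[0,0,0,0],[0,0,0,0],[0,0,0,0],[0,0,-0.03,0],[0,0,-0.05,0],[0,0,-0.05,0],[0,0,-0.05,0],[0,0,0,0]]' 0.0854|sed -n '1,2p'
python3 - <<'E'
from h import *
im,m=snap('wrist','c9')
E
python3 -m inch '[[0,0,0,0.1476],[0,0,0,0.1476],[0,0,0,0.1476],[0,0,0,0.1476],[0,0,0,0.1476],[0,0,0,0.1476],[0,0,0,0.1476],[0,0,0,0.1476],[0,0,0,0.1476],[0,0,0,0.1476],[0.04,-0.025,-0.01,0],[0.04,-0.025,-0.01,0],[0.04,-0.025,-0.01,0],[0.04,-0.025,-0.01,0],[0,0,0,0]]'|sed -n '1,3p'
python3 -c "
from h import *
snap('wrist','r1')"
python3 -m inch '[[0,-0.03,0,0],[0,-0.045,0,0],[0,-0.045,0,0],[0,-0.045,0,0],[0,-0.035,0,0],[0,0,0,0]]'|sed -n '1,3p'
python3 -c "
from h import *
snap('wrist','r2')"
python3 -m inch '[[0,-0.03,0,0],[0,-0.045,0,0],[0,-0.045,0,0],[0,-0.045,0,0],[0,-0.045,0,0],[0,-0.03,0,0],[0,0,0,0]]'|sed -n '1,3p'
python3 -c "
from h import *
snap('wrist','r3')"
python3 -m inch '[[0,-0.03,0,0],[0,-0.045,0,0],[0,-0.045,0,0],[0,-0.03,0,0],[0,0,0,0]]'|sed -n '1,3p'
python3 -c "
from h import *
snap('wrist','r4')
a=[load(n)[0] for n in('c9','r1','r2','r3')]
t=[cv2.resize(i[:,:,::-1],(400,300),interpolation=cv2.INTER_AREA) for i in a]
cv2.imwrite('pics/mos2.png',np.vstack([np.hstack(t[:2]),np.hstack(t[2:])]))"
```

```text
time: 17.55
ee_pos: [0.4256, -0.3893, 0.2084]
time: 19.1
ee_pos: [0.5872, -0.2821, 0.2395]
tcp_rot: [[1.0, 0.006, 0.003], [0.006, -1.0, 0.002], [0.003, -0.002, -1.0]]
time: 19.75
ee_pos: [0.5803, -0.0821, 0.2391]
tcp_rot: [[1.0, 0.004, -0.003], [0.004, -1.0, 0.003], [-0.003, -0.003, -1.0]]
time: 20.5
ee_pos: [0.5821, 0.1559, 0.2391]
tcp_rot: [[1.0, 0.003, -0.002], [0.003, -1.0, 0.001], [-0.002, -0.001, -1.0]]
time: 21.05
ee_pos: [0.5829, 0.3052, 0.2391]
tcp_rot: [[1.0, 0.001, -0.001], [0.001, -1.0, 0.0], [-0.001, -0.0, -1.0]]
```

View pics/mos2.png

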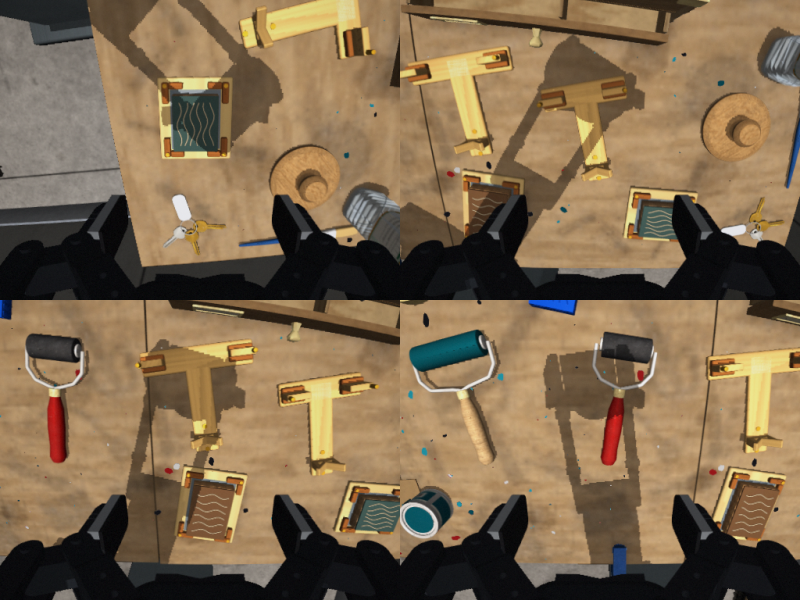

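The composite shows both blocks seated in their beds (c9 at 195,122; r1 at 493,203), with the tin and baren undisturbed. The wide brayer is at (455,375) and the narrow one at (620,400) in r3. Next I'll locate the rest pins and handles numerically.

```bash
python3 - <<'E'
from fit import *
np.set_printoptions(precision=4,suppress=True)
for n in('w1','r1','r2','r3','r4'):
    im,m=load(n); h=hsv(im); H,S,V=h[...,0],h[...,1],h[...,2]
    M=(H>=19)&(H<33)&(S>175)&(V>70); M[250:]=0
    if n not in('r4',):
      for c in rects(im,M,1,90,0):
        p=c.reshape(-1,2).mean(0); print(n,'pin',p,'mos',p/1.28,'z9',plane(m,p,.009)[0,:2],'z50',plane(m,p,.05)[0,:2],cv2.contourArea(c))
    if n in('r2','r3','r4'):
      red=((H<8)|(H>172))&(S>140)&(V>40); red[250:]=0
      for c in rects(im,red,400,9e3,2): print(n,'red',mrect(m,c,.016),cv2.minAreaRect(c)[0])
      teal=(H>85)&(H<100)&(S>120)&(V>30);teal[250:]=0
      for c in rects(im,teal,800,9e3,2): print(n,'teal',mrect(m,c,.0175),cv2.minAreaRect(c)[0])
      blk=(V<75)&(S<90);blk[140:]=0
      for c in rects(im,blk,500,5e3,2): print(n,'blk',mrect(m,c,.0165),cv2.minAreaRect(c)[0])
E
```

```text
w1 pin [292.8 243.5] mos [228.75   190.2344] z9 [ 0.4611 -0.3422] z50 [ 0.4826 -0.3369] 8.0
w1 pin [133.     230.6667] mos [103.9062 180.2083] z9 [ 0.4772 -0.1433] z50 [ 0.4968 -0.1605] 3.0
w1 pin [ 66.     220.3333] mos [ 51.5625 172.1354] z9 [ 0.49   -0.0585] z50 [ 0.5082 -0.0852] 6.5
w1 pin [242.7692 218.8462] mos [189.6635 170.9736] z9 [ 0.4942 -0.2801] z50 [ 0.512  -0.2819] 15.5
w1 pin [236.9333 191.1333] mos [185.1042 149.3229] z9 [ 0.5296 -0.2735] z50 [ 0.5434 -0.276 ] 16.5
w1 pin [ 86.1538 186.1538] mos [ 67.3077 145.4327] z9 [ 0.535  -0.0924] z50 [ 0.5481 -0.1153] 14.5
w1 pin [ 77.6923 156.8462] mos [ 60.6971 122.5361] z9 [ 0.5709 -0.0876] z50 [ 0.58  -0.111] 16.5
w1 pin [161.1429 119.0952] mos [125.8929  93.0432] z9 [ 0.6135 -0.1904] z50 [ 0.6178 -0.2023] 15.5
w1 pin [273.8462  99.7692] mos [213.9423  77.9447] z9 [ 0.6343 -0.3149] z50 [ 0.6363 -0.3127] 15.5
w1 pin [100.      56.4375] mos [78.125  44.0918] z9 [ 0.6806 -0.1286] z50 [ 0.6774 -0.1474] 18.0
r1 pin [148.1429 238.8571] mos [115.7366 186.6071] z9 [ 0.4769 -0.144 ] z50 [ 0.4977 -0.1591] 3.5
r1 pin [ 82.5 229. ] mos 
[... 3042 characters left out ...]
, np.float32(82.2708)) (289.32989501953125, 60.82270812988281)
r4 red (array([0.5647, 0.1382], dtype=float32), np.float32(0.02686318), np.float32(0.10444392), np.float32(-9.149834)) (398.3868103027344, 168.89622497558594)
r4 teal (array([0.6386, 0.5891], dtype=float32), np.float32(0.04115119), np.float32(0.06380883), np.float32(4.148964)) (12.396339416503906, 108.06707763671875)
r4 teal (array([0.6823, 0.3684], dtype=float32), np.float32(0.03401704), np.float32(0.10372377), np.float32(-78.78335)) (196.98301696777344, 63.03700637817383)
r4 blk (array([0.6836, 0.1196], dtype=float32), np.float32(0.033071935), np.float32(0.078767814), np.float32(82.12619)) (427.3337707519531, 64.92601013183594)
```

```bash
python3 - <<'E'
from fit import *
np.set_printoptions(precision=4,suppress=True)
m1,m2,m3=[load(n)[1] for n in('r1','r2','r3')]
print('narrow pins',tri(m1,[(178.1,133.7),(287.3,115.15)],m2,[(374.1,126.8),(481.2,110.36)]),'wide pins',tri(m1,(120.75,73),m2,(326.56,63.44)),tri(m2,(175.67,83.2),m3,(415.84,87.42)))
print('screws',tri(m1,[(254.3,227.5),(249.15,200.85),(102.67,196),(95,168)],m2,[(413.5,221.5),(412.3,194.6),(265.4,190.15),(261.77,161.15)]))
m4=load('r4')[1]; print('roller teal z',tri(m3,(289.33,60.82),m4,(427.33,64.93)))
im,m=load('r4'); h=hsv(im); H,S,V=h[...,0],h[...,1],h[...,2]
p=proj(m,[(.595,.3511,.016),(.5145,.335,.016)]); print(p)
for q in(p[0],p.mean(0)):
    x,y=q.astype(int); print([h[y,x+d].tolist() for d in range(-30,31,4)])
M=(H>=16)&(H<=24)&(V>185)&(S<150)&(S>60)
z=np.zeros_like(M); z[80:250,130:290]=1; M&=z
for c in rects(im,M,300,9e3,1): print(mrect(m,c,.02),cv2.boundingRect(c))
E
```

```text
narrow pins [[ 0.6173 -0.2018  0.0501  0.0001]
 [ 0.6366 -0.3125  0.0522  0.0003]] wide pins [[ 0.6775 -0.1488  0.0516  0.0004]] [[ 0.659  -0.0027  0.0505  0.0001]]
screws [[ 0.4953 -0.28    0.0118  0.0003]
 [ 0.5302 -0.2736  0.0102  0.0003]
 [ 0.5352 -0.0929  0.0099  0.0003]
 [ 0.5708 -0.0883  0.0097  0.0005]]
roller teal z [[0.6835 0.1213 0.019  0.0003]]
[[215.5489 144.5426]
 [231.3148 210.616 ]]
[[16, 103, 179], [17, 103, 179], [16, 98, 185], [16, 101, 189], [16, 102, 197], [16, 108, 181], [16, 123, 116], [17, 118, 141], [16, 117, 146], [17, 118, 143], [16, 121, 116], [15, 112, 98], [15, 110, 100], [16, 108, 92], [15, 105, 95], [17, 109, 98]]
[[17, 101, 195], [17, 101, 195], [17, 101, 197], [17, 104, 197], [17, 101, 195], [17, 101, 194], [17, 117, 142], [17, 117, 150], [16, 116, 156], [16, 116, 134], [17, 117, 116], [16, 106, 137], [16, 104, 165], [16, 104, 166], [17, 105, 168], [17, 104, 177]]
(array([0.5097, 0.4476], dtype=float32), np.float32(0.022898111), np.float32(0.04940984), np.float32(7.839821)) (130, 196, 23, 38)
(array([0.5598, 0.29  ], dtype=float32), np.float32(0.045696083), np.float32(0.080983795), np.float32(1.8348618)) (249, 140, 41, 69)
(array([0.5447, 0.3989], dtype=float32), np.float32(0.108899705), np.float32(0.19234489), np.float32(21.502007)) (130, 110, 116, 140)
```

Pins triangulate to about 51 mm and screws to about 10 mm, which agrees with the description. From the pins and screws:

| Rest | Seat position | Heading |
|---|---|---|
| Wide | (0.6106, -0.083) | 7.2° |
| Narrow | (0.5695, -0.2674) | 9.9° |

Approaching the wide brayer.

```bash
python3 -m inch '[[0.006,-0.022,0.03,0],[0.006,-0.022,0.04,0],[0,0,0.045,-0.1],[0,0,0.035,-0.095],[0,0,0.01,0],[0,0,0,0]]' 0.07|sed -n 2p
python3 - <<'E'
from fit import *
np.set_printoptions(precision=4,suppress=True)
im,m=snap('wrist','d1'); h=hsv(im); 
from go import go; go(.595,.3495,.005,11.2)
S=cv2.GaussianBlur(im,(5,5),0); h=hsv(S)
f=lambda x0,y0:None
for d in(-.06,-.045,-.03,-.015,0.0,.015):
    P=np.array([.595,.3495,.018])+d*np.array([.981,.194,0]); x,y=proj(m,P)[0].astype(int)
    if y<384: print(d,(x,y),[(h[y,x+k,0],h[y,x+k,1],h[y,x+k,2]) for k in range(-36,37,4)])
cv2.imwrite('pics/d1b.png',im[:,:,::-1])
E
```

```text
ee_pos: [0.5942, 0.3453, 0.0787]
tool d [ 0.0001 -0.0032  0.0758] roll -0.004 cur [0.5955 0.3464 0.0808] 10.97 t 21.75
-0.06 (np.int64(251), np.int64(281)) [(np.int64(16), np.int64(113), np.int64(115)), (np.int64(16), np.int64(112), np.int64(112)), (np.int64(16), np.int64(110), np.int64(114)), (np.int64(17), np.int64(109), np.int64(115)), (np.int64(17), np.int64(108), np.int64(116)), (np.int64(16), np.int64(109), np.int64(117)), (np.int64(16), np.int64(122), np.int64(174)), (np.int64(17), np.int64(115), np.int64(210)), (np.int64(17), np.int64(111), np.int64(222)), (np.int64(18), np.int64(110), np.int64(230)), (np.int64(18), np.int64(109), np.int64(231)), (np.int64(17), np.int64(112), np.int64(224)), (np.int64(16), np.int64(117), np.int64(198)), (np.int64(16), np.int64(113), np.int64(144)), (np.int64(17), np.int64(94), np.int64(181)), (np.int64(16), np.int64(94), np.int64(180)), (np.int64(16), np.int64(97), np.int64(179)), (np.int64(17), np.int64(99), np.int64(183)), (np.int64(17), np.int64(99), np.int64(182))]
-0.045 (np.int64(251), np.int64(263)) [(np.int64(17), np.int64(110), np.in
[... 3779 characters left out ...]
t64(113)), (np.int64(16), np.int64(107), np.int64(112)), (np.int64(16), np.int64(108), np.int64(111)), (np.int64(16), np.int64(119), np.int64(101)), (np.int64(16), np.int64(123), np.int64(124)), (np.int64(16), np.int64(122), np.int64(142)), (np.int64(16), np.int64(120), np.int64(155)), (np.int64(16), np.int64(121), np.int64(146)), (np.int64(16), np.int64(123), np.int64(135)), (np.int64(16), np.int64(116), np.int64(112)), (np.int64(16), np.int64(109), np.int64(105)), (np.int64(16), np.int64(113), np.int64(104)), (np.int64(16), np.int64(112), np.int64(109)), (np.int64(16), np.int64(114), np.int64(112)), (np.int64(16), np.int64(112), np.int64(112)), (np.int64(16), np.int64(112), np.int64(112))]
```

The handle is centred on the predicted line to within 1 mm. Descend and grip.

```bash
python3 -m inch '[[0,-0.0025,0.035,-0.004],[0,0,0.03,0],[0,0,0.01,0],[0,0,0,0]]'|sed -n '2p;4p'; python3 -m inch '[[0,0,0,0],[0,0,0,0],[0,0,0,0],[0,0,0,0],[0,0,0,0],[0,0,0,0]]' 0.01
python3 -c "
from h import *
snap('wrist','d2')"
python3 -m inch '[[0,0,-0.02,0],[0,0,-0.04,0],[0,0,-0.04,0],[0,0,-0.02,0],[0,0,0,0],[0,0,0,0]]'
python3 - <<'E'
from fit import *
np.set_printoptions(precision=4,suppress=True)
snap('wrist','d3')
for n,z in(('d2',.0),('d3',.12)):
    im,m=load(n); h=hsv(im); H,S,V=h[...,0],h[...,1],h[...,2]
    teal=(H>85)&(H<100)&(S>120)&(V>30);teal[250:]=0
    for c in rects(im,teal,2000,3e4,2): print(n,'teal',mrect(m,c,.022+z),cv2.boundingRect(c))
E
```

```text
ee_pos: [0.5943, 0.3502, 0.0058]
force: [-0.0, -0.2, 0.7]
time: 22.75
ee_pos: [0.5949, 0.351, 0.0073]
tcp_rot: [[0.98, 0.197, 0.003], [0.197, -0.98, 0.001], [0.003, -0.0, -1.0]]
force: [-1.0, -1.0, 6.4]
width: 0.0209
gripper_force: 58.5
time: 23.4
ee_pos: [0.5931, 0.3504, 0.1246]
tcp_rot: [[0.98, 0.198, -0.001], [0.198, -0.98, -0.001], [-0.001, 0.0, -1.0]]
force: [0.2, 0.1, -3.7]
width: 0.0209
gripper_force: 59.2
d2 teal (array([0.6823, 0.3672], dtype=float32), np.float32(0.033816647), np.float32(0.10969149), np.float32(-79.66373)) (114, 7, 294, 100)
d3 teal (array([0.6802, 0.3675], dtype=float32), np.float32(0.032781854), np.float32(0.10613425), np.float32(-79.25607)) (113, 8, 292, 97)
```

```bash
python3 - <<'E'
from h import *
np.set_printoptions(precision=3,suppress=True)
m=load('w1')[1]
for z in(0,.04,.08): print(z,plane(m,np.array([(243,67),(100,20),(300,38),(500,62)])*.64,z)[:,:2].tolist())
E
python3 go.py .6106 -.083 .125 8.0
```

```text
0 [[0.6939295115466906, -0.1874315341882153], [0.7276704583168877, -0.08881781934056135], [0.7119885562379468, -0.22764535594146817], [0.6971508644744513, -0.36345338215859735]]
0.04 [[0.6894055777507402, -0.19903066666560965], [0.7195325328524289, -0.11097946348330345], [0.7055303187752994, -0.23493718732962612], [0.6922818916752523, -0.35619882044735357]]
0.08 [[0.6848816439547898, -0.21062979914300406], [0.7113946073879701, -0.13314110762604567], [0.699072081312652, -0.2422290187177841], [0.6874129188760534, -0.34894425873610985]]
tool d [-0.0679  0.4281 -0.001 ] roll 0.06 cur [0.5925 0.3501 0.1234] 11.41 t 23.45
```

The box front is near the roller's final place, so I'll measure its lower edge before travelling.

```bash
python3 - <<'E'
from fit import *
np.set_printoptions(precision=3,suppress=True)
im,m=load('r2'); h=hsv(cv2.GaussianBlur(im,(3,3),0))
for x in(250,280,310,340): print(x,h[0:56:3,x,2].tolist(),h[0:56:3,x,1].tolist())
print(plane(m,[(250,y) for y in(0,10,20,30)]+[(310,y) for y in(0,10,20,30)],0)[:,:2].tolist())
E
```

```text
250 [104, 41, 187, 101, 94, 130, 150, 156, 161, 169, 174, 179, 178, 172, 171, 171, 172, 178, 184] [127, 143, 74, 83, 103, 100, 107, 108, 101, 100, 101, 103, 105, 110, 109, 107, 110, 103, 101]
280 [134, 135, 52, 93, 168, 80, 121, 144, 155, 162, 164, 166, 164, 166, 167, 170, 178, 179, 161] [131, 127, 132, 107, 87, 64, 99, 110, 107, 107, 104, 106, 106, 103, 105, 104, 100, 101, 130]
310 [133, 135, 136, 102, 43, 196, 78, 40, 143, 150, 154, 156, 161, 172, 179, 182, 184, 195, 222] [130, 128, 126, 128, 136, 87, 108, 134, 107, 107, 108, 108, 105, 99, 95, 95, 97, 137, 122]
340 [175, 160, 132, 136, 139, 53, 39, 38, 40, 100, 149, 156, 162, 167, 172, 175, 174, 175, 174] [109, 113, 131, 129, 132, 130, 124, 134, 134, 105, 99, 101, 101, 99, 98, 98, 100, 102, 103]
[[0.7442559100013847, -0.07458336637918693], [0.7343450608141487, -0.07457579867375022], [0.7243421974639361, -0.07456703856497379], [0.7142394272828009, -0.07455709569600007], [0.7448354406376605, -0.13818439520949388], [0.7349069401034563, -0.13857139990703493], [0.7248870850566846, -0.1389731109745799], [0.7147678818387755, -0.13938967800589747]]
```

```bash
python3 -m inch '[[-0.0034,0.0215,0,0],[-0.0068,0.0428,0,0],[-0.0068,0.0428,0,0],[-0.0068,0.0428,0,0],[-0.0068,0.0428,0,0],[-0.0068,0.0428,0,0],[-0.0068,0.0428,0,0],[-0.0068,0.0428,0,0],[-0.0068,0.0428,0,0],[-0.0068,0.0428,0,0],[-0.0034,0.0215,0,0],[0,0,0,0.06],[0,0,0,0],[0,0,0,0]]'
python3 go.py .6106 -.083 .034 8.0
python3 - <<'E'
from fit import *
np.set_printoptions(precision=4,suppress=True)
im,m=snap('wrist','d4'); h=hsv(im); H,S,V=h[...,0],h[...,1],h[...,2]
z=ctrl.observe()['ee_pos'][2]-.0073
teal=(H>85)&(H<100)&(S>120)&(V>30);teal[250:]=0
for c in rects(im,teal,2000,3e4,2): print('teal',mrect(m,c,.022+z),cv2.boundingRect(c))
E
```

```text
time: 24.85
ee_pos: [0.6106, -0.0826, 0.1238]
tcp_rot: [[0.99, 0.14, -0.003], [0.14, -0.99, 0.001], [-0.003, -0.001, -1.0]]
force: [0.9, -0.0, -2.4]
width: 0.0204
gripper_force: 59.3
tool d [0.0002 0.0005 0.0898] roll 0.0 cur [ 0.6106 -0.0826  0.1238] 8.02 t 24.85
teal (array([ 0.6987, -0.0707], dtype=float32), np.float32(0.033297163), np.float32(0.108171485), np.float32(-82.68417)) (113, 8, 292, 98)
```

```bash
python3 -m inch '[[0,0,0.02,0],[0,0,0.03,0],[0,0,0.025,0],[0,0,0.008,0],[0,0,0,0]]'|sed -n '2p;4p'; python3 -m inch '[[0,0,0.003,0],[0,0,0.002,0],[0,0,0,0]]'|sed -n '2p;4p'
```

```text
ee_pos: [0.6109, -0.0817, 0.0409]
force: [-0.3, 0.1, -2.8]
ee_pos: [0.6114, -0.0821, 0.0379]
force: [-3.0, 0.4, -1.7]
```

```bash
for i in 1 2; do python3 -m inch '[[0,0,0.002,0],[0,0,0,0]]'|sed -n '2p;4p'; done
```

```text
ee_pos: [0.6115, -0.0823, 0.0355]
force: [-5.4, 2.6, -2.3]
ee_pos: [0.6116, -0.0826, 0.034]
force: [-3.9, 2.7, 0.7]
```

Contact is reached at about the expected height. Release and check from above, numerically.

```bash
python3 -m inch '[[0,0,0,0],[0,0,0,0],[0,0,0,0]]' 0.06|sed -n '2p;4,5p'; python3 -m inch '[[0,0,-0.02,0],[0,0,-0.04,0],[0,0,-0.03,0],[0,0,0,0]]'|sed -n '1,2p'
python3 - <<'E'
from fit import *
np.set_printoptions(precision=4,suppress=True)
im,m=snap('wrist','d5'); h=hsv(im); H,S,V=h[...,0],h[...,1],h[...,2]
teal=(H>85)&(H<100)&(S>120)&(V>30);teal[250:]=0
for c in rects(im,teal,1500,3e4,2): print('teal',mrect(m,c,.048),cv2.boundingRect(c),cv2.minAreaRect(c)[0])
E
```

```text
ee_pos: [0.6138, -0.0832, 0.0341]
force: [-0.2, 0.3, -0.8]
width: 0.06
time: 26.8
ee_pos: [0.6162, -0.0837, 0.1288]
teal (array([ 0.6991, -0.07  ], dtype=float32), np.float32(0.033146594), np.float32(0.10419777), np.float32(-82.123375)) (173, 51, 159, 53) (252.0, 77.0)
```

```bash
python3 -m inch '[[0,0,-0.04,0],[-0.01,-0.02,-0.03,0],[-0.01,-0.04,0,0],[-0.01,-0.03,0,0],[0,0,0,0],[0,0,0,0]]'|sed -n '1,2p'
python3 - <<'E'
from fit import *
np.set_printoptions(precision=4,suppress=True)
im,m=snap('wrist','d6'); h=hsv(im); H,S,V=h[...,0],h[...,1],h[...,2]
teal=(H>85)&(H<100)&(S>120)&(V>30);teal[250:]=0
for c in rects(im,teal,900,3e4,2):
    p=cv2.minAreaRect(c)[0]; print('teal',mrect(m,c,.048),p,tri(load('d5')[1],(252,77),m,p))
red=((H<8)|(H>172))&(S>140)&(V>40); red[290:]=0
for c in rects(im,red,400,9e3,2): print('red',mrect(m,c,.018))
from go import go; go(.595,.134,.08,-8.4)
E
```

```text
time: 27.45
ee_pos: [0.5694, 0.0027, 0.1925]
teal (array([ 0.6994, -0.073 ], dtype=float32), np.float32(0.034115437), np.float32(0.105786875), np.float32(-82.08034)) (368.1421813964844, 35.10315704345703) [[ 0.6987 -0.0698  0.0544  0.0009]]
red (array([0.565 , 0.1366], dtype=float32), np.float32(0.025335284), np.float32(0.10399856), np.float32(-6.8877487))
tool d [ 0.0433 -0.1272  0.1124] roll 0.286 cur [0.5699 0.0021 0.1925] 8.0 t 27.5
```

The wide brayer is up: roller surface about 54 mm high, heading 7.9°, position as planned. Now the narrow brayer.

```bash
python3 -m inch '[[0.014,-0.042,0.02,0],[0.014,-0.042,0.02,0],[0.015,-0.043,0.02,0],[0,0,0.02,0.143],[0,0,0.02,0.143],[0,0,0.01,0],[0,0,0,0]]' 0.07|sed -n '1,2p'
cat > nb.py <<'E'
from fit import *
import sys
np.set_printoptions(precision=4,suppress=True)
def look(n,dz=0,r0=250):
    im,m=snap('wrist',n); h=hsv(im); H,S,V=h[...,0],h[...,1],h[...,2]
    red=((H<8)|(H>172))&(S>140)&(V>40); red[330:]=0; red[:,:150]=0; red[:,360:]=0
    for c in rects(im,red,600,2e4,2):
        q=c.reshape(-1,2)
        print('red',cv2.boundingRect(c))
        for y in range(q[:,1].min()+4,q[:,1].max()-2,20):
            xs=q[np.abs(q[:,1]-y)<=1,0]; print(y,plane(m,(xs.min()/2+xs.max()/2,y),.016+dz)[0,:2],end=' ')
    blk=(V<80)&(S<100); blk[140:]=0
    for c in rects(im,blk,1500,3e4,2): print('\nblk',mrect(m,c,.02+dz),cv2.boundingRect(c))
look(sys.argv[1],float(sys.argv[2]))
from go import go; go(*map(float,sys.argv[3:]))
E
python3 nb.py e1 0 .595 .134 .0055 -8.4
```

```text
time: 28.2
ee_pos: [0.594, 0.1331, 0.0811]
red (238, 173, 35, 134)
177 [0.6133 0.1315] 197 [0.5993 0.1335] 217 [0.5848 0.1353] 237 [0.5696 0.1376] 257 [0.5536 0.1396] 277 [0.5369 0.142 ] 297 [0.5192 0.1446] 
blk (array([0.6837, 0.1216], dtype=float32), np.float32(0.032538325), np.float32(0.068446524), np.float32(82.29979)) (196, 34, 116, 59)
tool d [ 0.0001 -0.0008  0.077 ] roll 0.001 cur [0.5949 0.1332 0.0825] -8.34 t 28.25
```

```bash
python3 -m inch '[[0,-0.0008,0.035,-0.007],[0,0,0.03,0],[0,0,0.011,0],[0,0,0,0]]'|sed -n '2p;4p'; python3 -m inch '[[0,0,0,0],[0,0,0,0],[0,0,0,0],[0,0,0,0],[0,0,0,0],[0,0,0,0]]' 0.01
python3 -m inch '[[0,0,-0.02,0],[0,0,-0.04,0],[0,0,-0.04,0],[0,0,-0.03,0],[0,0,0,0],[0,0,0,0]]'
python3 nb.py e2 .13 .5695 -.2674 .14 9.9
```

```text
ee_pos: [0.5945, 0.1344, 0.0066]
force: [0.8, -0.4, -0.6]
time: 29.25
ee_pos: [0.5958, 0.1349, 0.009]
tcp_rot: [[0.99, -0.139, 0.003], [-0.139, -0.99, -0.0], [0.003, -0.0, -1.0]]
force: [-0.7, -1.5, 6.1]
width: 0.0205
gripper_force: 58.6
time: 29.85
ee_pos: [0.5943, 0.135, 0.1372]
tcp_rot: [[0.99, -0.139, 0.0], [-0.139, -0.99, -0.0], [0.0, 0.0, -1.0]]
force: [-0.1, 0.5, -3.4]
width: 0.0207
gripper_force: 59.7
red (231, 219, 49, 111)
223 [0.6135 0.1329] 243 [0.6036 0.1343] 263 [0.5932 0.1357] 283 [0.5823 0.1373] 303 [0.5708 0.1389] 323 [0.5586 0.1406] 
blk (array([0.682 , 0.1226], dtype=float32), np.float32(0.031733993), np.float32(0.06930293), np.float32(81.88812)) (165, 13, 185, 89)
tool d [ 0.0324  0.4017 -0.004 ] roll -0.312 cur [0.5933 0.1349 0.1358] -8.0 t 29.9
```

```bash
python3 -m inch '[[0.0016,0.0207,0,0],[0.0034,0.0424,0,0],[0.0034,0.0424,0,0],[0.0034,0.0424,0,0],[0.0034,0.0424,0,0],[0.0034,0.0424,0,0],[0.0034,0.0424,0,0],[0.0034,0.0424,0,0],[0.0034,0.0424,0,0],[0.0034,0.0424,0,0],[0,0,0,-0.104],[0,0,0,-0.104],[0,0,0,-0.104],[0,0,0,0],[0,0,0,0]]'|sed -n '1,3p'
python3 nb.py e3 .127 .5695 -.2674 .037 9.9
```

```text
time: 31.4
ee_pos: [0.5696, -0.2673, 0.1352]
tcp_rot: [[0.986, 0.169, -0.003], [0.169, -0.986, 0.002], [-0.003, -0.002, -1.0]]
red (231, 219, 49, 111)
223 [ 0.5884 -0.2637] 243 [ 0.5784 -0.2652] 263 [ 0.5679 -0.267 ] 283 [ 0.5569 -0.2688] 303 [ 0.5453 -0.2708] 323 [ 0.533  -0.2727] 
blk (array([ 0.6579, -0.2525], dtype=float32), np.float32(0.032874633), np.float32(0.07070096), np.float32(-80.65119)) (165, 9, 189, 93)
tool d [-0.0002  0.0001  0.0988] roll -0.002 cur [ 0.5699 -0.2674  0.1358] 9.77 t 31.45
```

```bash
python3 -m inch '[[0,0,0.03,0],[0,0,0.03,0],[0,0,0.025,0],[0,0,0.008,0],[0,0,0,0]]'|sed -n '2p;4p'; for i in 1 2 3; do python3 -m inch '[[0,0,0.002,0],[0,0,0,0]]'|sed -n '2p;4p'; done
```

```text
ee_pos: [0.5697, -0.2672, 0.0428]
force: [-0.7, 0.1, -2.6]
ee_pos: [0.5716, -0.2684, 0.0436]
force: [-0.1, 0.1, -2.7]
ee_pos: [0.5709, -0.2681, 0.041]
force: [0.1, 0.6, -3.1]
ee_pos: [0.5705, -0.2678, 0.0383]
force: [-0.1, 0.6, -3.8]
```

```bash
for i in 1 2; do python3 -m inch '[[0,0,0.002,0],[0,0,0,0]]'|sed -n '2p;4p'; done
```

```text
ee_pos: [0.5704, -0.2678, 0.036]
force: [0.4, 0.0, -3.9]
ee_pos: [0.5706, -0.2679, 0.0355]
force: [-1.6, 1.1, 3.1]
```

```bash
python3 -m inch '[[0,0,0,0],[0,0,0,0],[0,0,0,0]]' 0.06|sed -n '2p;4,5p'; python3 -m inch '[[0,0,-0.02,0],[0,0,-0.04,0],[0,0,-0.05,0],[0,-0.02,-0.05,0],[0,-0.04,-0.04,0],[0,-0.02,0,0],[0,0,0,0]]' | sed -n '1,2p'
python3 - <<'E'
from h import *
im,m=snap('wrist','f1'); s,_=snap('side','f2')
a=cv2.resize(im[:,:,::-1],(440,330)); 
b=cv2.resize(s[140:240,200:380,::-1],(792,260),interpolation=cv2.INTER_CUBIC) if 0 else cv2.resize(s[150:220,215:365,::-1],(560,261),interpolation=cv2.INTER_CUBIC)
im2,_=load('d6'); c=cv2.resize(im2[:,:,::-1],(360,270))
o=np.zeros((600,800,3),np.uint8); o[:330,:440]=a; o[:270,440:]=c; o[335:596,:560]=b
cv2.imwrite('pics/fin.png',o)
E
```

```text
ee_pos: [0.5709, -0.2681, 0.0345]
force: [-0.3, -0.0, 0.3]
width: 0.0599
time: 33.95
ee_pos: [0.5577, -0.1927, 0.2274]
```

View pics/fin.png

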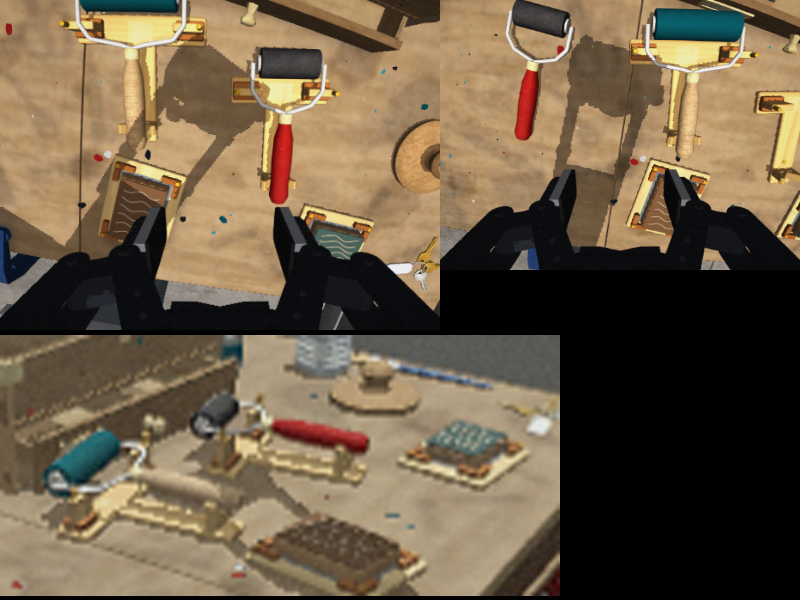

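The final composite shows both brayers on their rests (frame arms over the posts, handles along the stems), both blocks in their beds, and the baren in place. I'll check heights and axes numerically with one more view.

```bash
python3 -m inch '[[-0.04,0.03,-0.02,0],[-0.02,0.04,-0.02,0],[0,0.03,0,0],[0,0,0,0],[0,0,0,0]]'|sed -n '1,2p'
python3 - <<'E'
from fit import *
np.set_printoptions(precision=4,suppress=True)
snap('wrist','f3')
g={}
for n in('f1','f3'):
    im,m=load(n); h=hsv(im); H,S,V=h[...,0],h[...,1],h[...,2]
    red=((H<8)|(H>172))&(S>140)&(V>40); red[260:]=0
    r=max(rects(im,red,600,2e4,2),key=cv2.contourArea).reshape(-1,2).astype(float)
    p=cv2.minAreaRect(r.astype(np.float32)); b=cv2.boxPoints(p); e=b[1]-b[0] if np.linalg.norm(b[1]-b[0])>np.linalg.norm(b[2]-b[1]) else b[2]-b[1]
    if e[1]<0: e=-e
    c=np.array(p[0]); g[n]=(m,np.array([c-e*.4,c,c+e*.45])); print(n,g[n][1],mrect(m,r,.046))
    # wooden handle/roller
    blk=(V<80)&(S<100); blk[160:]=0
    for c in rects(im,blk,600,3e4,2):print(' blk',mrect(m,c,.05),cv2.minAreaRect(c)[0])
print(tri(g['f1'][0],g['f1'][1],g['f3'][0],g['f3'][1]))
s=np.array([.5695,-.2674]);d=np.array([.985,.1717])
for q in tri(g['f1'][0],g['f1'][1],g['f3'][0],g['f3'][1]): v=q[:2]-s; print('along',v@d,'lat',d[0]*v[1]-d[1]*v[0])
E
```

```text
time: 34.55
ee_pos: [0.5177, -0.3024, 0.2624]
f1 [[330.4386 153.6139]
 [326.7278 190.7228]
 [322.553  232.4703]] (array([ 0.5403, -0.2712], dtype=float32), np.float32(0.024183076), np.float32(0.10333676), np.float32(8.980179))
 blk (array([ 0.6581, -0.2516], dtype=float32), np.float32(0.03183626), np.float32(0.071198806), np.float32(-80.79339)) (336.402099609375, 73.42577362060547)
f3 [[233.5  91.4]
 [233.5 129. ]
 [233.5 171.3]] (array([ 0.5413, -0.2726], dtype=float32), np.float32(0.023161704), np.float32(0.10330272), np.float32(9.085663))
 blk (array([ 0.6719, -0.5201], dtype=float32), np.float32(0.058905542), np.float32(0.06334503), np.float32(-69.8182)) (483.5, 52.0)
 blk (array([ 0.6554, -0.2528], dtype=float32), np.float32(0.029047584), np.float32(0.066122025), np.float32(-80.74815)) (231.0, 15.5)
[[ 0.582  -0.2659  0.0435  0.0014]
 [ 0.5422 -0.2719  0.0427  0.0013]
 [ 0.4942 -0.2791  0.043   0.0016]]
along 0.012584327124721306 lat -0.0007100060507670243
along -0.02770925657707824 lat 0.00024272300434146406
along -0.07620138178512588 lat 0.001450331226272035
```

The narrow brayer is level at 43 mm and within 1.5 mm of its axis. Same check for the wide one.

```bash
python3 -m inch '[[0.03,-0.03,0,0],[0.03,-0.035,0,0],[0.02,-0.04,0,0],[0.01,-0.04,0,0],[0,-0.02,0,0.09],[0,0,0,0.08],[0,0,0,0],[0,0,0,0]]'|sed -n '1,2p'
python3 -c "
from h import *
snap('wrist','g1')"
python3 -m inch '[[0,-0.03,0,0],[0,-0.04,0,0],[0,-0.04,0,0],[0,-0.02,0,0],[0,0,0,0],[0,0,0,0]]'|sed -n '1,2p'
python3 - <<'E'
from fit import *
np.set_printoptions(precision=4,suppress=True)
snap('wrist','g2'); T=[]
for n in('g1','g2'):
    im,m=load(n); h=hsv(cv2.GaussianBlur(im,(3,3),0)); H,S,V=h[...,0],h[...,1],h[...,2]
    teal=(H>85)&(H<100)&(S>120)&(V>30);teal[250:]=0
    c=max(rects(im,teal,600,3e4,2),key=cv2.contourArea); T.append((m,cv2.minAreaRect(c)[0])); print(n,mrect(m,c,.048),cv2.boundingRect(c))
    s=np.array([.6106,-.0831]);d=np.array([.992,.125])
    for a in(.02,-.02,-.05,-.07):
        x,y=proj(m,[*(s+a*d),.044])[0].round().astype(int); print(a,(x,y),' '.join(f'{H[y,x+k]}/{S[y,x+k]}/{V[y,x+k]}' for k in range(-24,25,4)))
print(tri(*T[0],*T[1]))
E
```

```text
time: 35.4
ee_pos: [0.5786, -0.1226, 0.2641]
time: 36.05
ee_pos: [0.5786, 0.0062, 0.2645]
g1 (array([ 0.6988, -0.0687], dtype=float32), np.float32(0.033320777), np.float32(0.10184008), np.float32(-81.98131)) (155, 18, 100, 47)
0.02 (np.int64(218), np.int64(109)) 16/108/111 16/106/111 16/108/109 17/125/120 17/137/138 16/126/132 16/125/135 16/123/110 18/144/166 18/145/178 18/147/160 16/110/104 16/108/104
-0.02 (np.int64(223), np.int64(145)) 17/102/180 16/102/182 16/103/183 16/103/169 16/121/135 15/125/139 17/121/146 16/121/133 15/119/105 18/146/157 18/145/156 16/114/103 16/118/104
-0.05 (np.int64(227), np.int64(170)) 16/104/177 16/103/185 17/105/172 17/140/89 16/117/179 17/112/218 17/110/223 17/110/218 16/123/156 18/144/193 18/142/182 17/123/188 16/104/135
-0.07 (np.int64(230), np.int64(187)) 16/99/182 17/101/189 17/105/194 17/105/189 17/114/192 18/105/226 18/106/227 17/108/225 17/118/166 17/106/193 16/110/104 16/115/111 16/111/110
g2 (array([ 0.6994, -0.0718], dtype=float32), np.float32(0.032814518), np.float32(0.10327188), np.float32(-82.37639)) (281, 21, 101, 44)
0.02 (np.int64(335), np.int64(110)) 16/105/170 23/120/231 27/105/230 18/148/179 17/143/136 17/118/190 18/114/229 17/118/206 18/116/193 16/102/182 16/98/189 17/96/196 16/96/193
-0.02 (np.int64(337), np.int64(145)) 17/101/174 20/131/208 18/146/177 18/141/136 16/119/165 16/119/206 18/111/232 18/107/231 16/116/194 16/111/180 17/108/189 17/107/190 17/107/191
-0.05 (np.int64(338), np.int64(171)) 16/107/122 17/139/79 17/149/82 17/147/111 16/120/140 16/114/197 18/107/228 17/111/221 17/119/187 18/145/194 19/139/214 17/103/199 17/101/201
-0.07 (np.int64(339), np.int64(187)) 17/107/189 17/112/185 18/113/200 17/116/163 17/115/157 17/112/205 17/107/221 18/106/227 17/113/199 17/107/190 16/110/190 16/107/188 16/106/186
[[ 0.6985 -0.0703  0.0554  0.0004]]
```

```bash
python3 - <<'E'
from fit import *
np.set_printoptions(precision=4,suppress=True)
B={}
for n in('f1','g1','g2'):
    im,m=load(n); h=hsv(im); H,S,V=h[...,0],h[...,1],h[...,2]
    blk=(V<80)&(S<100); blk[170:]=0
    for c in rects(im,blk,600,3e4,2):
        f=mrect(m,c,.045)
        if abs(f[0][0]-.657)<.02 and abs(f[0][1]+.252)<.03: B[n]=(m,cv2.minAreaRect(c)[0]); print(n,f,cv2.boundingRect(c))
if 'g2' in B: print('narrow z',tri(*B['g1'],*B['g2']))
print('narrow z',tri(*B['f1'],*B['g1']))
for n in('side0','f2'):
    im,m=load(n); h=hsv(im); H,S,V=h[...,0],h[...,1],h[...,2]
    t=(H>85)&(H<100)&(S>110)&(V>25); t[:, :100]=0; t[260:]=0; t[:100]=0
    for c in rects(im,t,40,3e3,1): print(n,'teal',cv2.minAreaRect(c)[0],cv2.contourArea(c),cv2.boundingRect(c))
m=load('f2')[1]; print('pred',proj(m,[(.6987,-.071,.0435),(.6987,-.071,.055)]),'lying',proj(load('side0')[1],[(.6823,.3675,.0175),(.6823,.3675,.029)]))
E
```

```text
f1 (array([ 0.6584, -0.2528], dtype=float32), np.float32(0.032332893), np.float32(0.072309606), np.float32(-80.793365)) (299, 55, 76, 37)
g1 (array([ 0.6588, -0.2522], dtype=float32), np.float32(0.032786325), np.float32(0.07514201), np.float32(-80.75428)) (343, 65, 69, 39)
g2 (array([ 0.6575, -0.2459], dtype=float32), np.float32(0.033227485), np.float32(0.07054778), np.float32(-81.54373)) (453, 70, 59, 36)
narrow z [[ 0.6584 -0.2586  0.0267  0.0012]]
narrow z [[ 0.6589 -0.2537  0.0405  0.0001]]
side0 teal (149.71722412109375, 244.39308166503906) 218.0 (139, 234, 23, 24)
side0 teal (348.6419677734375, 209.86273193359375) 41.0 (346, 195, 7, 31)
f2 teal (379.0, 244.5) 451.0 (363, 230, 33, 30)
f2 teal (236.44000244140625, 183.9199981689453) 114.0 (227, 176, 20, 15)
pred [[237.3087 183.207 ]
 [237.2517 180.3661]] lying [[146.3369 247.3135]
 [145.7967 243.8192]]
```

The side view puts the wide roller at row 183.9. That is what a 43 mm axle height predicts (183.2), so it is seated. Everything is in place and the arm is clear, so I'm handing in.

```bash
python3 -c "
from plant import ctrl
print(ctrl.hand_in())"
```

```text
the job is handed in; nothing more can be done
None
```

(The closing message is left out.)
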